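# Make up a flux kit and a power kit, oldest flux first

### The job

Make up the two repair kits from the stock on the bench: the older flux tin (white dot, front of the lane) and the paste syringe go into their pockets in the yellow tray, the black supply brick and the green adapter into theirs in the red tray, each lying flat on the floor of its pocket. So that the stock is used first in, first out, also bring the remaining flux tin (blue dot) forward in its lane until it stands at the front stop. Leave the solder spool and the capacitor standing where they are.

Things in the scene. Friction and masses are not known exactly. Their poses are not given: they have to be found in the camera images.
- tin_old: the older flux tin, marked with a white dot on its orange lid: round, 50 mm across, 18 mm high; at the start it stands foremost in the lane, at its front stop. Origin: centre of its underside, z up. About 60 g.
- tin_next: the newer flux tin, same make and size (50 mm across, 18 mm high), marked with a dark blue dot; at the start it stands in the lane 53 to 94 mm behind the older one, centre to centre. Origin: centre of its underside, z up. About 60 g.
- syringe: tan solder paste syringe with a white plunger and an orange cap, lying: 118 mm long along its y axis, 14 to 18 mm wide, 18 mm high. Origin: centre of its underside. 26 g.
- supply_brick: plain black switching-supply brick, 42 mm along x, 74 mm along y, 30 mm high. Origin: centre of its underside. About 120 g.
- adapter: small power adapter lying: a green terminal block (14 mm wide along x, 14 mm long, 11 mm high, centred at y = +8 mm) with a black barrel 9 mm thick from it to y = -15 mm; 30 mm long in all. Origin: centre of its length, at its underside. Grasp the green block across x. 12 g.
- flux_tray: kit tray for the flux kit, fixed: yellow shell 128 mm along x, 158 mm along y, rim 14 mm high, with a charcoal foam insert whose top is at z = 11 mm and whose pockets are 7 mm deep, with yellow floors at z = 4 mm. Round pocket, 66 mm across, centre at x = +21, y = +30 mm: for a flux tin. Long pocket, 34 mm (x) by 134 mm (y), centre at x = -37, y = 0: for the syringe, either way round. Origin: centre of the underside, x roughly away from the robot.
- power_tray: kit tray for the power kit, fixed: same tray with a red shell (128 x 158 mm, rim 14 mm, foam top at z = 11 mm, red pocket floors at z = 4 mm). Large pocket, 58 mm (x) by 90 mm (y), centre at x = 0, y = -25 mm: for the supply brick, either way round. Small pocket, 50 mm (x) by 44 mm (y), centre at x = 0, y = +48 mm: for the adapter, either way round. Origin: centre of the underside, x roughly away from the robot.
- tin_lane: stock lane for flux tins, fixed: white channel 160 mm long along its x axis with aluminium side rails (64 mm apart inside, rail tops at z = 9 mm), floor at z = 3 mm, a front stop at its -x end (the end towards the robot; stop's inner face at x = -76 mm, top at z = 11 mm) and an open back. A tin against the stop has its centre at x = -51 mm. Origin: centre of the underside.
- solder_spool: white spool of solder standing among the stock, 54 mm across, 38 mm high; not for these kits. Origin: centre of its underside.
- capacitor: dark blue capacitor standing on its can with its leads up, 16 mm across, 43 mm high; not for these kits, and easily knocked over. Origin: centre of its underside.

How it is judged:
By the outcome, as a careful person would: the job done as asked, in the order asked, and still so for the second after the job is handed in, with the robot touching nothing.
It also fails if it takes over 112 s, if anything falls off the work surface, if the arm or the gripper's body presses on something with over 40 N, if the wrist force passes 120 N, or if a joint passes its speed limit or range.

### The arm

A 6-joint arm with a two-finger parallel gripper is mounted at the origin on a cart in front of the work surface, level with it; the furniture and walls round the work are solid. World frame = base frame: x ahead of the robot, y to its left, z up, the work surface at z = 0. Lengths are in m, angles in rad, forces in N, time in s.
With the tool pointing down it reaches from about 0.3 to 1 m from the base axis. Payload 5.1 kg.
Tool frame: the origin (TCP) lies midway between the tips of the shut fingers; the grasp point (between the pads) lies 19 mm behind it; z points along the fingers, y is the direction in which the jaws open and shut (so a half turn about z gives the same grasp; the last joint's range is limited). The gripper opens to 95 mm and grips with 3 to 60 N. Pads are 20 mm wide; open, the fingers measure 119 mm over their backs; the gripper's body (75 mm by 180 mm) begins 59 mm behind the grasp point.
Start: joints at [-0.083, 0.124, 1.65, -0, 1.367, -0.083], TCP at [0.65, -0, 0.215] pointing down, gripper open.
Joint ranges: [-2.61, 2.61], [-1.02, 2.33], [0.03, 2.71], [-1.35, 4.49], [0.32, 2.68], [-2.91, 2.91]. Speed limits (rad/s): [2.57, 2.57, 3.14, 3.14, 3.14, 3.14].

### API

Orientations are given as [roll, pitch, yaw] about the fixed x, y, z axes, in that order (R = Rz(yaw) Ry(pitch) Rx(roll)).
In Python, from workcell import arm, viewer gives the robot as it stands. The module is installed in compiled form; this text tells all that it offers.
- The arm moves only by the tool apply_moves, never from a script. Its arguments are lists of equal length, an entry for each row: "hand": the opening, from -1 (shut) to 1 (fully open); "xyz": the shift along the tool's x, y, z in mm, a list of three; "turn": the turn about the tool's z in degrees. A call has 1 to 12 rows; each row shifts and turns the commanded pose from where the row before left it, along the tool's axes as they then stand; what a row does not reach is not made up. A row lasts 1/8 s, in which the tool goes at most 62.5 mm and 10.7 degrees, less where a joint would pass 70% of its speed; a pose out of reach is approached as far as the arm can. A call with a gripper value outside its range is refused whole. The fingers move at their own pace and stop on an object; "grip_force" is the grip in N (left out, the last holds). Time passes only in rows, so rows that do not move let the fingers close. It gives the time, the measured TCP pose, the force and the opening at its end, in the units of the state.
- arm.get_obs(): the state, without advancing time (a new reading comes with each control period).
- viewer.snapshot(name): name is "scene" or "side" or "wrist"; returns the picture (420x560x3 uint8, red, green, blue); there is no depth.
- viewer.get_calibration(name): a dict with "mtx" (3x3 intrinsics, pixels), "k1" (the pictures are not rectified: a ray, as slopes to the right and down, at radius r is drawn at 1 + k1 r^2 times it, then the intrinsics apply), "cam_to_world" (4x4, takes a point from camera to world coordinates). Camera axes: x right, y up, looking along -z (the intrinsics and any distortion apply to the point x, -y, -z); pixel columns grow to the right and rows downward; lengths in m; the calibration is good to about 2 mm. A picture is of the moment at which its call begins: read the wrist's pose just before it. get_calibration takes no time and is no camera call; for the wrist camera it gives the pose at the moment of the call.
- arm.job_done(): hands the job in, once; it reports no verdict.
The state is a dict: "time_s": time; "joint_pos": joint angles; "joint_vel": joint speeds; "tau": joint torques, N m; "tool_pos": TCP position; "orientation": TCP orientation; "force": force on the tool from outside, world axes, zero at the start; "ft_torque": the same for the moment, N m; "width": opening from 0.0 (shut) to 1.0 (fully open).
Only numpy, scipy, OpenCV 4.12 (cv2) and the standard library are available. Lean on these libraries where they do the work, as an engineer would, in place of code of your own. Each camera call takes 0.05 s, during which the arm holds its last target.

## Working session

There is one attempt and no reset: what is moved stays moved. The work goes in short steps, Python scripts to look and compute and a tool call to move; the robot and the scene stay as the last step left them, time stands still between calls to the robot, and variables do not carry over. Pictures are saved under pics/ and viewed, and the job is handed in when it is done.

Besides the shell and the picture viewer there is one more tool, called in YAML: its name, and indented under it one key for each argument. apply_moves: Moves the arm, as the interface text tells. Its arguments: {"type":"object","properties":{"hand":{"type":"array","items":{"type":"number"}},"xyz":{"type":"array","items":{"type":"array","items":{"type":"number"}}},"turn":{"type":"array","items":{"type":"number"}},"grip_force":{"type":"number"}},"required":["hand","xyz","turn"]}

```bash
mkdir -p pics; ls; python3 - <<'E'
from workcell import arm, viewer
import cv2
print(arm.get_obs())
for n in ("scene","side","wrist"):
    c=viewer.get_calibration(n); print(n,c)
    im=viewer.snapshot(n); cv2.imwrite(f"pics/{n}0.png",im[:,:,::-1])
E
```

```text
pics
{'time_s': 0.0, 'joint_pos': array([-8.26193181e-02,  1.24497440e-01,  1.65167538e+00, -3.96615600e-05,
        1.36751080e+00, -8.26051360e-02]), 'joint_vel': array([ 0.00031367, -0.00118832, -0.00080902,  0.00090933,  0.00152808,
        0.00179443]), 'tau': array([-6.25927078e-04, -4.17603564e+01, -3.59935069e+01,  7.73367751e-02,
        4.92534391e-02, -1.75303944e-04]), 'tool_pos': array([6.49349755e-01, 8.32950337e-07, 2.13391208e-01]), 'orientation': array([-3.13950561e+00, -1.33832312e-04,  1.57079005e+00]), 'force': array([ 0.28929456,  0.25202094, -0.45746955]), 'ft_torque': array([-0.07516678,  0.03128731,  0.01421741]), 'width': 1.0010980820384274}
scene {'mtx': array([[418.58826757,   0.        , 275.19276335],
       [  0.        , 418.58826757, 210.0488317 ],
       [  0.        ,   0.        ,   1.        ]]), 'k1': -0.032772389867446454, 'cam_to_world': array([[ 7.60518483e-01,  3.52326078e-01, -5.45415412e-01,
        -1.39998684e-02],
       [-6.49316026e-01,  4.11915516e-01, -6.39307678e-01,
        -5.80106857e-01],
       [-5.79696097e-04,  8.40352273e-01,
[... 444 characters left out ...]
57391, -0.65205852],
       [-0.0149548 ,  0.85496852,  0.51846426,  0.45200213],
       [ 0.        ,  0.        ,  0.        ,  1.        ]])}
wrist {'mtx': array([[328.67969168,   0.        , 282.3893312 ],
       [  0.        , 328.67969168, 214.02708766],
       [  0.        ,   0.        ,   1.        ]]), 'k1': -0.055673245806772347, 'cam_to_world': array([[ 9.99997365e-01, -4.54206394e-04,  2.25035904e-03,
         6.49895069e-01],
       [-9.66215753e-05,  9.71037398e-01,  2.38927525e-01,
         6.66426201e-02],
       [-2.29370520e-03, -2.38927112e-01,  9.71034795e-01,
         3.83962407e-01],
       [ 0.00000000e+00,  0.00000000e+00,  0.00000000e+00,
         1.00000000e+00]])}
```

View pics/scene0.png

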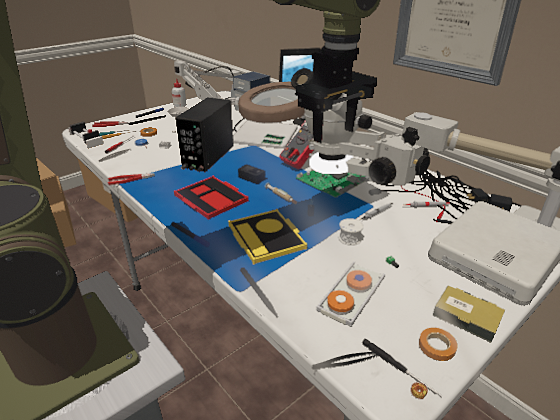

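View pics/side0.png

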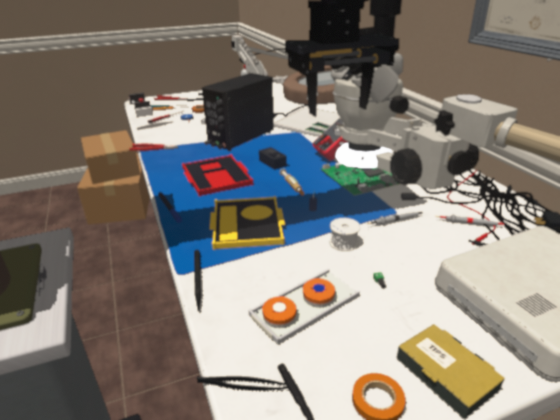

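View pics/wrist0.png

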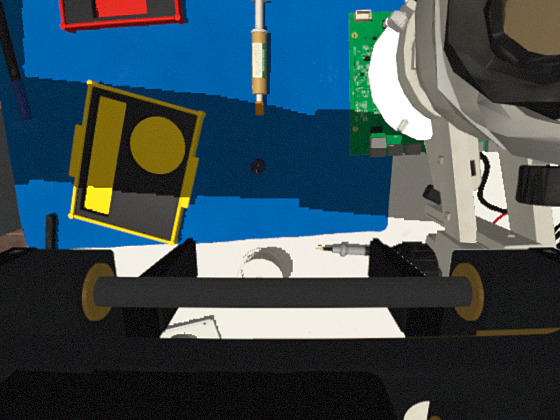

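```bash
cat > h.py <<'E'
import numpy as np, cv2
from workcell import arm, viewer
def ray(c,u,v):
    m=c["mtx"]; k=c["k1"]
    d=np.array([(u-m[0,2])/m[0,0],(v-m[1,2])/m[1,1]]); s=d.copy()
    for _ in range(20): s=d/(1+k*(s@s))
    T=c["cam_to_world"]; return T[:3,3],T[:3,:3]@np.array([s[0],-s[1],-1.])
def pt(c,u,v,z):
    o,d=ray(c,u,v); return o+d*(z-o[2])/d[2]
def proj(c,p):
    T=c["cam_to_world"]; q=T[:3,:3].T@(np.asarray(p,float)-T[:3,3]); s=np.array([q[0],-q[1]])/-q[2]
    s=s*(1+c["k1"]*(s@s)); m=c["mtx"]; return s[0]*m[0,0]+m[0,2],s[1]*m[1,1]+m[1,2]
def snap(n,f=None):
    c=viewer.get_calibration(n); im=viewer.snapshot(n)[:,:,::-1].copy()
    if f: cv2.imwrite(f"pics/{f}.png",im)
    return c,im
E
python3 - <<'E'
from h import *
W=viewer.get_calibration("wrist");S=viewer.get_calibration("side");C=viewer.get_calibration("scene")
def p(n,c,u,v,z): print(n,np.round(pt(c,u,v,z)*1000).astype(int))
for n,u,v,z in [("ytray",90,83,.014),("ytray",204,115,.014),("ytray",174,242,.014),("ytray",70,216,.014),("cap",258,166,.043),("syr tail",262,0,.01),("syr cap",260,110,.01),("lane corner",213,320,.009)]: p(n,W,u,v,z)
for n,u,v,z in [("spool",345,227,.038),("tin1",279,308,.021),("tin2",319,290,.021),("adapter",378,276,.011),("cap",313,203,.02),("brick",272,155,.03),("rtray a",182,165,.014),("b",240,157,.014),("c",252,185,.014),("d",190,191,.014),("micro base",330,180,0.)]: p(n,S,u,v,z)
for n,u,v,z in [("spool",349,227,.038),("tin1",341,300,.021),("tin2",359,279,.021),("adapter",390,260,.011),("brick",252,171,.03),("syr",277,190,.01)]: p(n,C,u,v,z)
for n in("side","scene"):
    im=cv2.imread(f"pics/{n}0.png"); cv2.imwrite(f"pics/{n}0z.png",cv2.resize(im[130:340,150:430],None,fx=2.8,fy=2.8,interpolation=cv2.INTER_CUBIC)[:600,:800])
E
```

```text
ytray [440 122  14]
ytray [564  87  14]
ytray [520 -59  14]
ytray [396 -27  14]
cap [624  34  43]
syr tail [628 202  10]
syr cap [625  92  10]
lane corner [ 560 -166    9]
spool [ 620 -106   38]
tin1 [ 443 -233   21]
tin2 [ 513 -221   21]
adapter [ 620 -217   11]
cap [619  21  20]
brick [621 260  30]
rtray a [409 325  14]
b [555 315  14]
c [533 156  14]
d [399 183  14]
micro base [718 134   0]
spool [ 610 -104   38]
tin1 [ 440 -235   21]
tin2 [ 510 -219   21]
adapter [ 615 -217   11]
brick [620 264  30]
syr [627 163  10]
```

View pics/side0z.png

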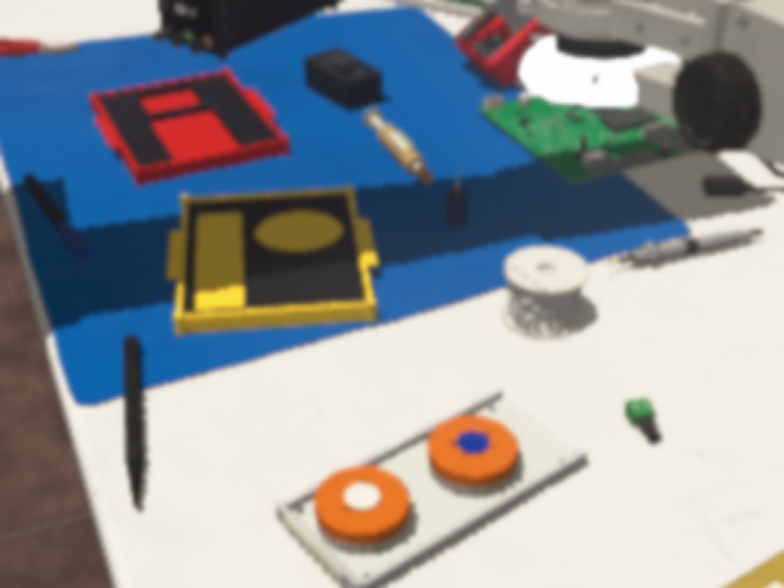

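apply_moves:
  hand: [1,1,1,1,1,1,1]
  xyz:
    - [20,-22,-15]
    - [20,-22,-15]
    - [20,-22,-15]
    - [20,-22,-15]
    - [20,-22,-15]
    - [20,-20,-12]
    - [0,0,0]
  turn: [0,0,0,0,0,0,0]

```text
time_s: 1.02
tool_pos: [0.5197, 0.1209, 0.303]
orientation: [3.139, -0.0, 1.573]
force: [-0.7, -0.1, 0.0]
width: 0.998
```

```bash
python3 - <<'E'
from h import *
print(arm.get_obs()["tool_pos"]); c,im=snap("wrist","w1"); np.save("w1.npy",c,allow_pickle=True)
E
```

```text
[0.51965783 0.12093175 0.302962  ]
```

View pics/w1.png

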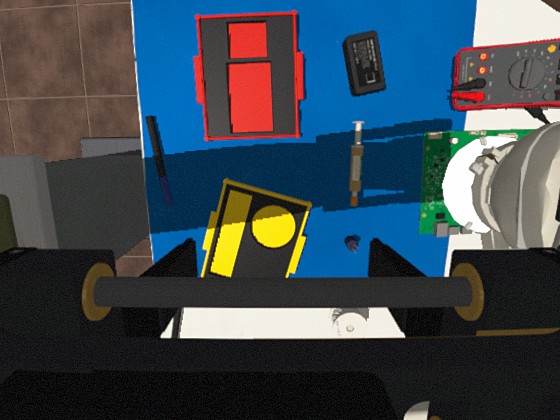

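```bash
cat > m1.py <<'E'
from h import *
im=cv2.imread("pics/w1.png"); c=np.load("w1.npy",allow_pickle=True).item()
hsv=cv2.cvtColor(im,cv2.COLOR_BGR2HSV)
H,S,V=cv2.split(hsv)
def blobs(m,z,amin=150,roi=None):
    m=m.astype(np.uint8)*255
    if roi: 
        k=np.zeros_like(m);k[roi[1]:roi[3],roi[0]:roi[2]]=255;m&=k
    cs,_=cv2.findContours(m,cv2.RETR_EXTERNAL,cv2.CHAIN_APPROX_NONE)
    for q in cs:
        if cv2.contourArea(q)<amin: continue
        w=np.array([pt(c,*p,z)[:2]*1000 for p in q[:,0,:].astype(float)],np.float32)
        r=cv2.minAreaRect(w); (x,y),rad=cv2.minEnclosingCircle(w)
        print(cv2.boundingRect(q),"rect c",np.round(r[0],1),"size",np.round(r[1],1),"ang",round(r[2],1),"circ",round(x,1),round(y,1),round(rad,1))
red=((H<8)|(H>172))&(S>150)&(V>70)
print("red rim z14");blobs(red,.014,roi=(180,0,320,145))
print("red pockets z4");blobs(red,.004,roi=(215,20,286,136))
yel=(H>20)&(H<35)&(S>150)&(V>60)
print("yel pockets");blobs(yel,.004,roi=(240,195,300,262));
blobs(yel,.004,roi=(205,188,250,280))
print("yel rim");blobs(yel,.014,roi=(190,170,320,280))
blk=(V<75)&(S<120)
print("brick z30");blobs(blk,.03,roi=(335,20,395,105))
blue=(H>95)&(H<125)&(S>120)
print("syr z10");blobs(~blue,.009,roi=(340,115,375,212),amin=60)
print("cap");blobs((V<75),.043,40,roi=(340,230,368,254))
E
python3 m1.py
python3 - <<'E'
import cv2
im=cv2.imread("pics/w1.png")
cv2.imwrite("pics/w1z.png",cv2.resize(im[0:280,180:400],None,fx=2.1,fy=2.1,interpolation=cv2.INTER_CUBIC))
cv2.imwrite("pics/w1s.png",cv2.resize(im[110:255,330:385],None,fx=4,fy=4,interpolation=cv2.INTER_CUBIC))
E
```

```text
red rim z14
(194, 11, 110, 130) rect c [475.8 259.9] size [142.5 158.3] ang 1.9 circ 475.4 259.9 101.5
red pockets z4
(227, 62, 46, 71) rect c [476.2 235.5] size [58.2 90.7] ang 1.9 circ 476.7 235.4 52.3
(228, 22, 39, 37) rect c [473.7 308.6] size [50.3 43.7] ang 1.6 circ 473.7 308.6 32.4
yel pockets
(251, 205, 45, 43) rect c [506.6  53.3] size [65.4 64.8] ang 0.1 circ 506.5 53.1 33.1
(240, 195, 12, 48) rect c [465.9  64.6] size [72.3 16. ] ang 88.3 circ 465.9 64.6 37.0
(210, 190, 40, 88) rect c [442.   40.1] size [134.5  34.8] ang 74.0 circ 444.3 39.7 68.3
(205, 188, 21, 83) rect c [413.9  48.5] size [132.7  12.3] ang 73.9 circ 419.4 46.9 66.3
yel rim
(251, 205, 45, 43) rect c [506.8  56.1] size [64.  63.4] ang 0.1 circ 506.8 56.0 32.4
(210, 190, 42, 88) rect c [443.7  43.3] size [131.7  34.1] ang 74.0 circ 445.9 42.8 66.8
(201, 179, 111, 99) rect c [478.9  33.8] size [156.  142.5] ang 74.2 circ 478.5 33.4 99.6
brick z30
(343, 31, 42, 65) rect c [622.9 275.1] size [45.  72.6] ang 13.2 circ 622.6 275.2 40.3
syr z10
(349, 121, 17, 86) rect c [624.3 145.2] size [119.4  17.9] ang 89.7 circ 624.4 145.3 59.9
cap
(345, 236, 15, 10) rect c [616.6  44.5] size [19.4 13.1] ang 2.8 circ 616.4 45.3 10.0
```

View pics/w1z.png

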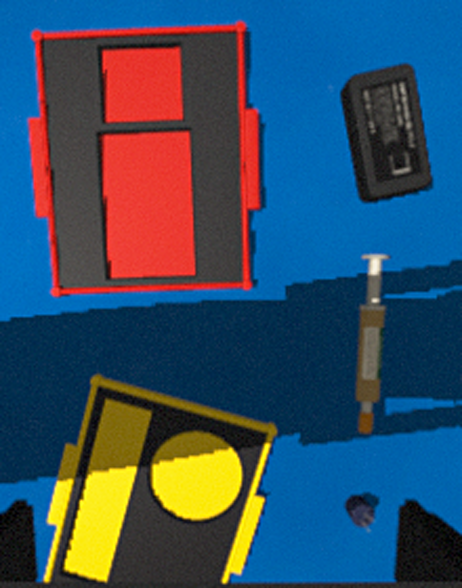

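View pics/w1s.png

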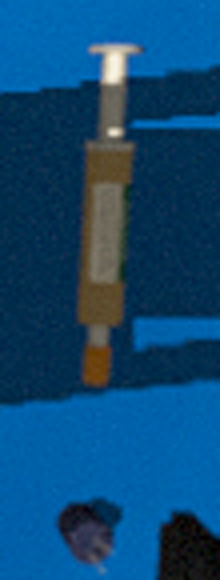

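```bash
python3 - <<'E'
from h import *
S=viewer.get_calibration("side");C=viewer.get_calibration("scene")
for c,u,v in [(S,222,146),(S,206,138),(S,272,124),(C,201,168),(C,179,163),(C,233,140)]: print(np.round(pt(c,u,v,0)*1000))
for c,u,v in [(S,220,97),(S,272,77),(C,204,105),(C,233,100)]:
  for z in (.1,.15): print(z,np.round(pt(c,u,v,z)*1000))
E
```

```text
[540. 438.   0.]
[513. 517.  -0.]
[732. 551.   0.]
[550. 426.   0.]
[516. 500.   0.]
[747. 536.   0.]
0.1 [577. 565. 100.]
0.15 [535. 392. 150.]
0.1 [801. 725. 100.]
0.15 [727. 529. 150.]
0.1 [716. 656. 100.]
0.15 [640. 527. 150.]
0.1 [824. 634. 100.]
0.15 [737. 507. 150.]
```

apply_moves:
  hand: [1,1,1,1,1,1,1,1]
  xyz:
    - [-50,0,0]
    - [-50,0,0]
    - [-50,0,0]
    - [-50,0,0]
    - [-50,0,0]
    - [-50,0,0]
    - [0,0,0]
    - [0,0,0]
  turn: [0,0,0,0,0,0,0,0]

```text
time_s: 2.08
tool_pos: [0.5198, -0.1804, 0.3006]
orientation: [-3.14, -0.001, 1.57]
force: [-0.8, -0.7, -0.7]
width: 1.002
```

```bash
python3 - <<'E'
from h import *
print(arm.get_obs()["tool_pos"]); c,im=snap("wrist","w2"); np.save("w2.npy",c,allow_pickle=True)
E
```

```text
[ 0.51980252 -0.18039648  0.30061247]
```

View pics/w2.png

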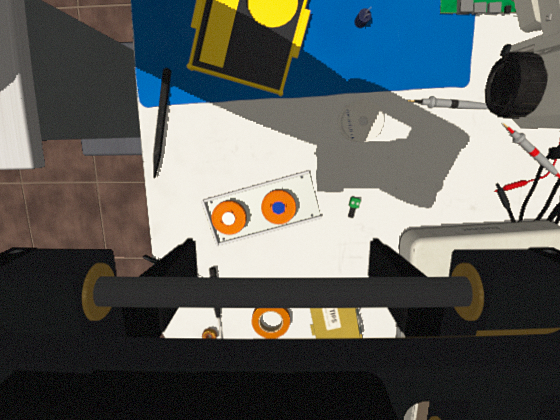

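```bash
python3 - <<'E'
src=open("m1.py").read().split('red=')[0].replace("w1","w2"); exec(src)
org=(H>4)&(H<18)&(S>150)
print("tins z21");blobs(org,.021,roi=(205,180,310,245))
grn=(H>45)&(H<85)&(S>100)
print("grn z11");blobs(grn,.011,30,roi=(340,185,370,225))
blk=(V<70)
print("barrel");blobs(blk,.008,10,roi=(340,195,370,225))
print("cap");blobs((V<75),.043,20,roi=(350,0,380,30))
for p in [(206,199),(306,171),(321,216),(218,243)]: print(np.round(pt(c,*p,.009)*1000))
for p in [(352,121),]: print("spool",np.round(pt(c,*p,.038)*1000))
cv2.imwrite("pics/w2z.png",cv2.resize(im[80:250,195:385],None,fx=3.5,fy=3.5,interpolation=cv2.INTER_CUBIC))
E
```

```text
tins z21
(211, 201, 35, 33) rect c [ 442.2 -228.8] size [46.8 48.7] ang 89.9 circ 442.6 -228.9 25.2
(261, 190, 35, 34) rect c [ 513.1 -213.7] size [47.4 47.2] ang 45.0 circ 513.5 -213.7 24.5
grn z11
(349, 197, 12, 12) rect c [ 622.1 -209.8] size [15.4 13.9] ang 74.6 circ 622.4 -209.4 8.5
barrel
(349, 208, 6, 9) rect c [ 619.2 -224.5] size [12.8  6.6] ang 81.7 circ 619.5 -224.5 6.8
cap
(355, 14, 17, 14) rect c [615.8  18.2] size [13.8 19. ] ang 77.8 circ 616.1 18.8 10.1
[ 410. -205.    9.]
[ 552. -165.    9.]
[ 575. -230.    9.]
[ 424. -271.    9.]
spool [608. -98.  38.]
```

View pics/w2z.png

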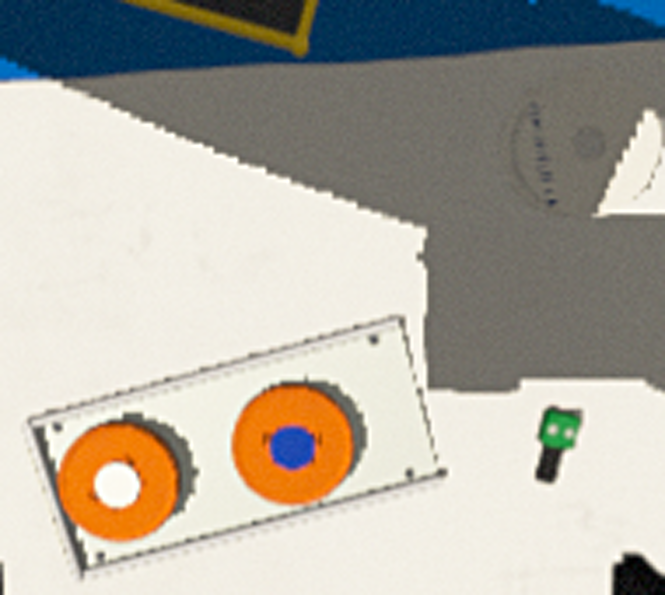

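apply_moves:
  hand: [1,1,1,1,1,1,1,1,1,1]
  xyz:
    - [-24,-39,0]
    - [-24,-39,0]
    - [0,0,30]
    - [0,0,30]
    - [0,0,30]
    - [0,0,30]
    - [0,0,30]
    - [0,0,30]
    - [0,0,30]
    - [0,0,0]
  turn: [0,0,10.6,10.6,10.6,10.6,10.6,10.6,10.6,0]

```text
time_s: 3.38
tool_pos: [0.4404, -0.2258, 0.089]
orientation: [-3.137, 0.004, 0.28]
force: [-0.2, -0.8, 0.7]
width: 0.997
```

```bash
cat >> h.py <<'E'
def goto(tx,ty,tz):
    "shift in tool axes from commanded~measured pose to target mm"
    from scipy.spatial.transform import Rotation as Ro
    o=arm.get_obs(); R=Ro.from_euler("xyz",o["orientation"]).as_matrix()
    print("pos",np.round(o["tool_pos"]*1000,1),"yaw",round(np.degrees(o["orientation"][2]),1),"w",round(o["width"],3),"F",np.round(o["force"],1),"j6",round(o["joint_pos"][5],2))
    print("shift",np.round(R.T@(np.array([tx,ty,tz])-o["tool_pos"]*1000),1))
E
python3 -c "
from h import *
goto(442.4,-229,11)"
```

```text
pos [ 440.4 -225.8   89. ] yaw 16.0 w 0.997 F [-0.2 -0.8  0.7] j6 0.71
shift [ 1.3  4.  78. ]
```

apply_moves:
  hand: [1,1,1,1,1]
  xyz:
    - [1,4,30]
    - [0,0,25]
    - [0,0,15]
    - [0,0,5]
    - [0,0,0]
  turn: [0,0,0,0,0]

```text
time_s: 4.0
tool_pos: [0.4446, -0.2318, 0.0174]
orientation: [3.141, -0.001, 0.277]
force: [0.2, -0.6, 0.4]
width: 1.0
```

```bash
python3 - <<'E'
from h import *
goto(442.4,-229,11)
for n in("side","scene"):
    c,im=snap(n)
    u,v=(int(q) for q in proj(c,(.442,-.229,.02)))
    cv2.imwrite(f"pics/g1{n}.png",cv2.resize(im[v-60:v+60,u-80:u+80],None,fx=3.5,fy=3.5,interpolation=cv2.INTER_CUBIC))
E
```

```text
pos [ 444.6 -231.8   17.4] yaw 15.9 w 1.0 F [ 0.2 -0.6  0.4] j6 0.71
shift [-1.3 -3.3  6.4]
```

View pics/g1side.png

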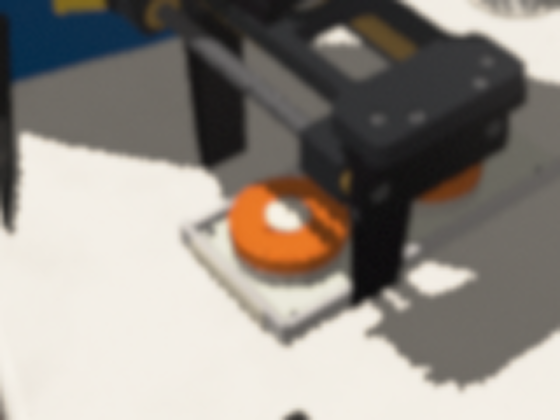

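View pics/g1scene.png

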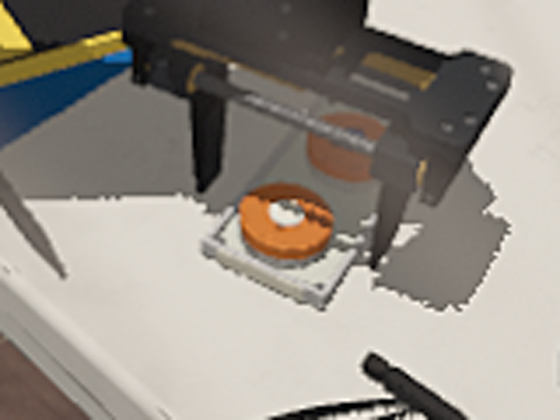

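apply_moves:
  hand: [0.4,0.4]
  xyz:
    - [-1,-2,3]
    - [0,0,0]
  turn: [0,0]
  grip_force: 15

```text
time_s: 4.35
tool_pos: [0.4424, -0.2298, 0.0137]
orientation: [-3.142, 0.0, 0.276]
force: [0.0, 0.3, 0.7]
width: 0.845
```

apply_moves:
  hand: [0.4,0.4]
  xyz:
    - [0,0,0]
    - [0,0,0]
  turn: [0,0]

```text
time_s: 4.6
tool_pos: [0.4426, -0.23, 0.0138]
orientation: [3.141, -0.0, 0.276]
force: [0.7, 0.5, 0.5]
width: 0.704
```

apply_moves:
  hand: [0.4,0,-0.2,-0.2,-0.2,-0.2]
  xyz:
    - [0,0,2.5]
    - [0,0,0]
    - [0,0,0]
    - [0,0,0]
    - [0,0,0]
    - [0,0,0]
  turn: [0,0,0,0,0,0]
  grip_force: 15

```text
time_s: 5.35
tool_pos: [0.4425, -0.2299, 0.0111]
orientation: [-3.142, 0.0, 0.276]
force: [0.8, 0.2, 0.1]
width: 0.518
```

apply_moves:
  hand: [-0.5,-0.5,-0.5,-0.5,-0.5]
  xyz:
    - [0,0,-10]
    - [0,0,-25]
    - [0,0,-25]
    - [0,0,-10]
    - [0,0,0]
  turn: [0,0,0,0,0]
  grip_force: 20

```text
time_s: 5.98
tool_pos: [0.443, -0.2303, 0.0821]
orientation: [3.14, -0.001, 0.276]
force: [-0.6, -0.4, -0.3]
width: 0.517
```

```bash
python3 - <<'E'
from h import *
goto(506.6,53.3,80)
c,im=snap("wrist","g1w")
E
```

```text
pos [ 443.  -230.3   82.1] yaw 15.8 w 0.517 F [-0.6 -0.4 -0.3] j6 0.71
shift [ 138.4 -255.6    1.8]
```

View pics/g1w.png

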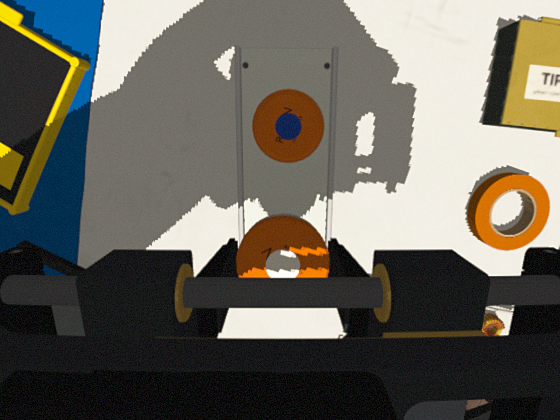

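apply_moves:
  hand: [-0.5,-0.5,-0.5,-0.5,-0.5,-0.5,-0.5,-0.5,-0.5,-0.5]
  xyz:
    - [17,-32,0]
    - [17,-32,0]
    - [17,-32,0]
    - [18,-32,0]
    - [18,-32,0]
    - [17,-32,0]
    - [17,-32,0]
    - [17,-32,0]
    - [0,0,25]
    - [0,0,0]
  turn: [0,0,0,0,0,0,0,0,0,0]

```text
time_s: 7.28
tool_pos: [0.5027, 0.0543, 0.0528]
orientation: [-3.14, 0.007, 0.277]
force: [-1.0, 0.5, -0.5]
width: 0.514
```

```bash
python3 - <<'E'
from h import *
goto(506.6,53.3,12)
E
```

```text
pos [502.7  54.3  52.8] yaw 15.9 w 0.514 F [-1.   0.5 -0.5] j6 1.3
shift [ 3.8  2.1 40.8]
```

apply_moves:
  hand: [-0.5,-0.5,-0.5,-0.5]
  xyz:
    - [0,0,20]
    - [0,0,14]
    - [0,0,0]
    - [0,0,0]
  turn: [0,0,0,0]

```text
time_s: 7.78
tool_pos: [0.506, 0.0538, 0.0227]
orientation: [3.141, -0.001, 0.275]
force: [0.3, 0.3, -0.3]
width: 0.519
```

```bash
python3 - <<'E'
from h import *
goto(506.6,53.3,12.3)
c,im=snap("wrist","g2w")
E
```

```text
pos [506.   53.8  22.7] yaw 15.8 w 0.519 F [ 0.3  0.3 -0.3] j6 1.3
shift [ 0.4  0.6 10.4]
```

View pics/g2w.png

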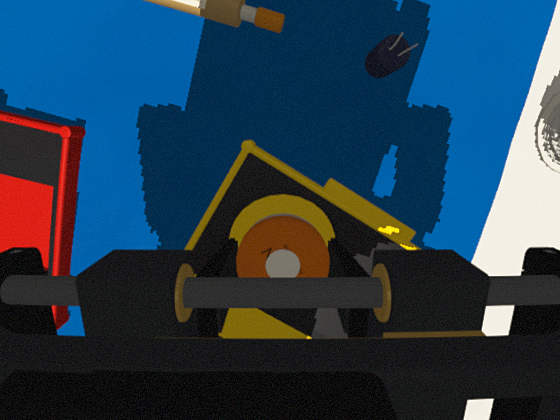

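apply_moves:
  hand: [-0.5,-0.5,-0.5,0.25,0.4,0.4,0.4]
  xyz:
    - [0,0,6]
    - [0,0,4]
    - [0,0,0]
    - [0,0,0]
    - [0,0,0]
    - [0,0,0]
    - [0,0,-10]
  turn: [0,0,0,0,0,0,0]

```text
time_s: 8.7
tool_pos: [0.5048, 0.054, 0.0217]
orientation: [-3.141, 0.002, 0.276]
force: [-0.4, -0.7, -0.3]
width: 0.697
```

apply_moves:
  hand: [0.4,0.4,0.4,0.4]
  xyz:
    - [0,0,-30]
    - [0,0,-30]
    - [0,0,-20]
    - [0,0,0]
  turn: [0,0,0,0]

```text
time_s: 9.2
tool_pos: [0.5074, 0.054, 0.1049]
orientation: [3.14, -0.005, 0.276]
force: [-0.3, 0.3, 0.1]
width: 0.698
```

```bash
python3 - <<'E'
from h import *
goto(624.4,140,90)
c,im=snap("wrist","g3w")
E
```

```text
pos [507.4  54.  104.9] yaw 15.8 w 0.698 F [-0.3  0.3  0.1] j6 1.3
shift [135.9 -50.9  15.5]
```

View pics/g3w.png

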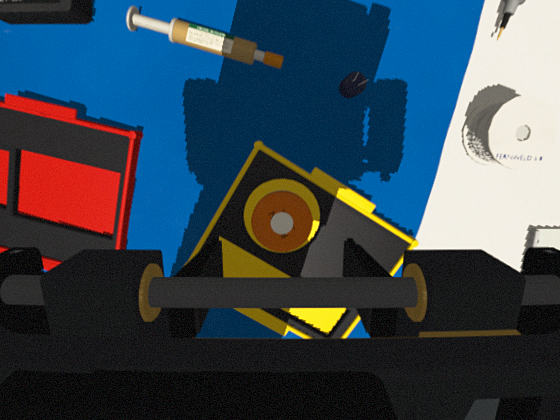

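```bash
python3 - <<'E'
from h import *
im=cv2.imread("pics/g3w.png"); c=viewer.get_calibration("wrist")
hsv=cv2.cvtColor(im,cv2.COLOR_BGR2HSV);H,S,V=cv2.split(hsv)
m=(~((H>95)&(H<125)&(S>120))).astype(np.uint8); m[:, :115]=0;m[:,300:]=0;m[80:]=0
cs,_=cv2.findContours(m,0,1); q=max(cs,key=cv2.contourArea)
w=np.array([pt(c,*p,.009)[:2]*1000 for p in q[:,0,:].astype(float)],np.float32)
print(cv2.minAreaRect(w))
tan=((H>8)&(H<28)&(S>70)).astype(np.uint8)*m
cs,_=cv2.findContours(tan,0,1); 
for q in cs:
  if cv2.contourArea(q)>60:
    w=np.array([pt(c,*p,.01)[:2]*1000 for p in q[:,0,:].astype(float)],np.float32); print(cv2.minAreaRect(w),w.min(0),w.max(0))
E
```

```text
((621.6655883789062, 147.29342651367188), (121.69644927978516, 17.200267791748047), 89.37191772460938)
((621.0623168945312, 93.87136840820312), (14.347186088562012, 8.551259994506836), 88.99575805664062) [616.8832    86.642265] [625.40857  101.062805]
((621.6255493164062, 139.76437377929688), (63.40424728393555, 15.280183792114258), 89.45964813232422) [613.8558  108.10062] [629.5105  171.44255]
```

apply_moves:
  hand: [0.4,0.4,0.4,0.4,0.2,0,-0.2,-0.2,-0.2,-0.2,-0.2,-0.2]
  xyz:
    - [0,0,0]
    - [0,0,0]
    - [0,0,0]
    - [0,0,0]
    - [0,0,0]
    - [0,0,0]
    - [0,0,0]
    - [22,29,0]
    - [22,29,0]
    - [22,29,0]
    - [22,28,0]
    - [0,0,15]
  turn: [-10.5,-10.5,-10.5,-10.5,-10.5,-10.5,-10.5,0,0,0,0,0]

```text
time_s: 10.75
tool_pos: [0.6232, 0.1417, 0.0867]
orientation: [3.14, -0.0, 1.56]
force: [-0.8, -0.7, 0.5]
width: 0.403
```

apply_moves:
  hand: [-0.2,-0.2,-0.2]
  xyz:
    - [0,0,20]
    - [0,0,20]
    - [0,0,0]
  turn: [0,0,0]

```text
time_s: 11.12
tool_pos: [0.6187, 0.1396, 0.0435]
orientation: [-3.135, 0.001, 1.558]
force: [-0.5, 0.2, -0.2]
width: 0.399
```

```bash
python3 - <<'E'
from h import *
goto(623,142,6.5)
c,im=snap("wrist","g4w")
im=cv2.imread("pics/g4w.png")
E
```

```text
pos [618.7 139.6  43.5] yaw 89.3 w 0.399 F [-0.5  0.2 -0.2] j6 0.15
shift [ 2.5  4.5 36.9]
```

View pics/g4w.png

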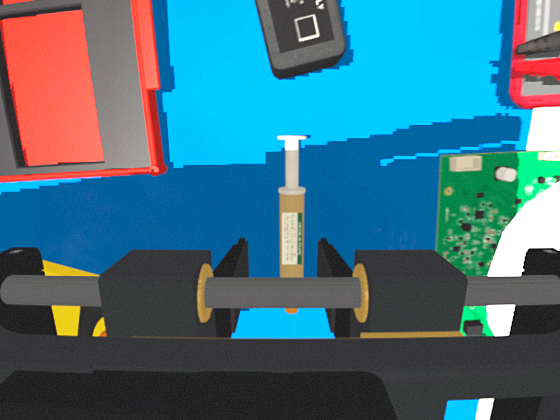

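apply_moves:
  hand: [-0.2,-0.2,-0.2,-0.2]
  xyz:
    - [0,3.5,15]
    - [0,0,12]
    - [0,0,0]
    - [0,0,0]
  turn: [0,0,0,0]

```text
time_s: 11.68
tool_pos: [0.6253, 0.1405, 0.0202]
orientation: [3.141, -0.0, 1.559]
force: [-0.2, -0.5, -0.0]
width: 0.4
```

```bash
python3 - <<'E'
from h import *
goto(623.5,142,7)
c,im=snap("wrist","g5w")
E
```

```text
pos [625.3 140.5  20.2] yaw 89.3 w 0.4 F [-0.2 -0.5 -0. ] j6 0.15
shift [ 1.4 -1.8 13.2]
```

View pics/g5w.png

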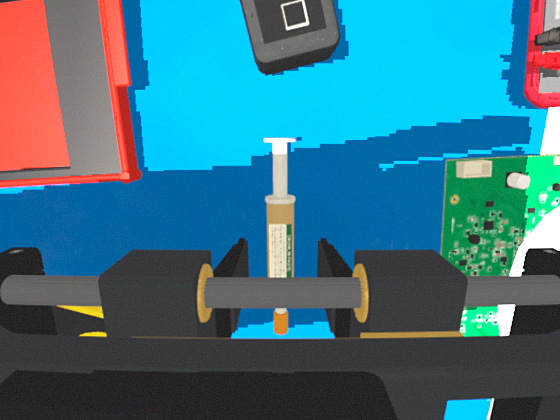

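apply_moves:
  hand: [-0.2,-0.2,-1,-1,-1,-1,-1]
  xyz:
    - [0,-1,8]
    - [0,0,5]
    - [0,0,0]
    - [0,0,0]
    - [0,0,0]
    - [0,0,0]
    - [0,0,0]
  turn: [0,0,0,0,0,0,0]
  grip_force: 10

```text
time_s: 12.6
tool_pos: [0.6244, 0.1405, 0.0074]
orientation: [3.141, -0.0, 1.559]
force: [0.3, -0.3, 1.3]
width: 0.155
```

apply_moves:
  hand: [-1,-1,-1,-1,-1]
  xyz:
    - [0,0,-8]
    - [0,0,-20]
    - [0,0,-25]
    - [0,0,-20]
    - [0,0,0]
  turn: [0,0,0,0,0]

```text
time_s: 13.22
tool_pos: [0.6262, 0.1408, 0.0836]
orientation: [3.136, -0.001, 1.559]
force: [0.3, 0.0, -0.0]
width: 0.159
```

```bash
python3 - <<'E'
from h import *
goto(442,40,80)
c,im=snap("wrist","g6w")
E
```

```text
pos [626.2 140.8  83.6] yaw 89.3 w 0.159 F [ 0.3  0.  -0. ] j6 0.15
shift [-103.  -182.9    2.5]
```

View pics/g6w.png

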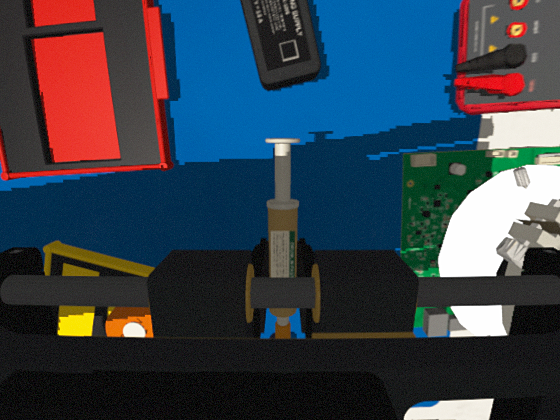

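apply_moves:
  hand: [-1,-1,-1,-1,-1,-1,-1,-1,-1,-1]
  xyz:
    - [0,0,0]
    - [0,0,0]
    - [-25,-25,0]
    - [-25,-25,0]
    - [-25,-25,0]
    - [-26,-25,0]
    - [-26,-25,0]
    - [-26,-24,0]
    - [0,0,25]
    - [0,0,0]
  turn: [7.6,7.7,0,0,0,0,0,0,0,0]

```text
time_s: 14.52
tool_pos: [0.436, 0.0345, 0.0526]
orientation: [-3.136, 0.001, 1.291]
force: [-0.4, 0.1, -0.8]
width: 0.16
```

apply_moves:
  hand: [-1,-1,-1,-1]
  xyz:
    - [0,0,20]
    - [0,0,15]
    - [0,0,0]
    - [0,0,0]
  turn: [0,0,0,0]

```text
time_s: 15.02
tool_pos: [0.4392, 0.0346, 0.0205]
orientation: [3.141, -0.0, 1.292]
force: [-0.0, 0.4, -0.7]
width: 0.156
```

```bash
python3 - <<'E'
from h import *
goto(440.5,34.8,12)
c,im=snap("wrist","g7w")
S,i2=snap("side"); u,v=(int(q) for q in proj(S,(.44,.04,.02))); cv2.imwrite("pics/g7s.png",cv2.resize(i2[v-60:v+60,u-80:u+80],None,fx=4,fy=4,interpolation=cv2.INTER_CUBIC))
E
```

```text
pos [439.2  34.6  20.5] yaw 74.0 w 0.156 F [-0.   0.4 -0.7] j6 0.24
shift [0.6 1.2 8.5]
```

View pics/g7w.png

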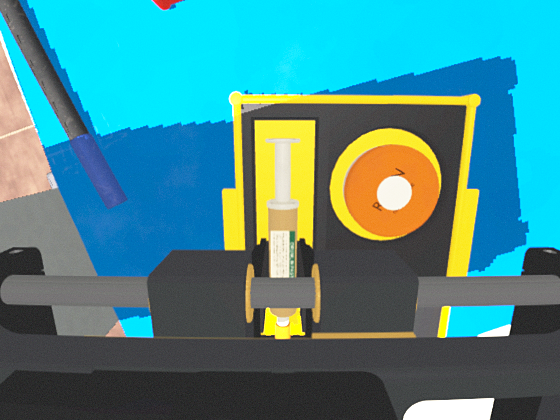

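View pics/g7s.png

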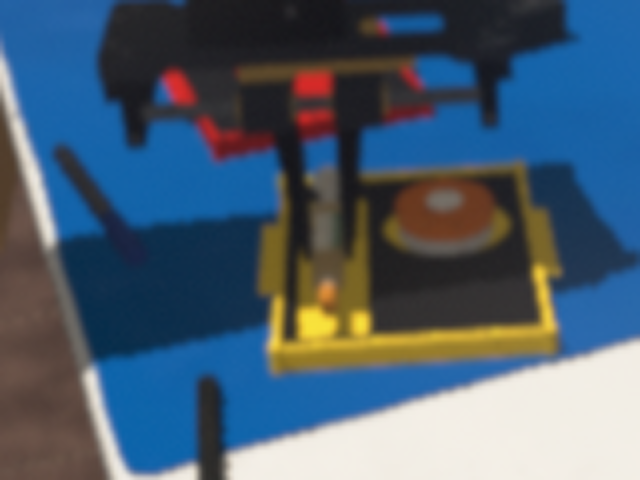

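apply_moves:
  hand: [-1,-1,-1,-0.6,-0.6,-0.6,-0.6]
  xyz:
    - [1,2.5,4]
    - [0,0,4]
    - [0,0,0]
    - [0,0,0]
    - [0,0,0]
    - [0,0,-4]
    - [0,0,-20]
  turn: [0,0,0,0,0,0,0]

```text
time_s: 16.0
tool_pos: [0.4402, 0.0348, 0.0355]
orientation: [-3.139, 0.001, 1.292]
force: [0.1, 1.1, 0.1]
width: 0.199
```

apply_moves:
  hand: [0,0,0,0]
  xyz:
    - [0,0,-30]
    - [0,0,-30]
    - [0,0,-20]
    - [0,0,0]
  turn: [0,0,0,0]

```text
time_s: 16.5
tool_pos: [0.443, 0.0347, 0.1183]
orientation: [3.137, -0.001, 1.292]
force: [0.3, 0.6, -0.5]
width: 0.493
```

```bash
python3 - <<'E'
from h import *
goto(624,275,100)
c,im=snap("wrist","g8w")
E
```

```text
pos [443.   34.7 118.3] yaw 74.0 w 0.493 F [ 0.3  0.6 -0.5] j6 0.24
shift [280.8 107.7  19.2]
```

View pics/g8w.png

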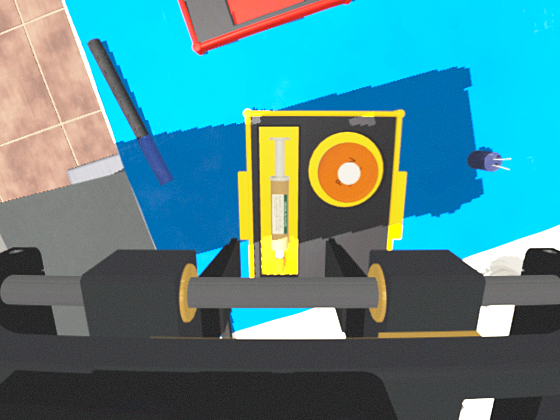

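apply_moves:
  hand: [1,1,1,1,1,1,1,1,1,1]
  xyz:
    - [0,0,0]
    - [0,0,0]
    - [0,0,0]
    - [31,46,0]
    - [31,46,0]
    - [31,46,0]
    - [31,46,0]
    - [15,47,0]
    - [0,0,0]
    - [0,0,0]
  turn: [-9.7,-9.7,-9.8,0,0,0,0,0,0,0]

```text
time_s: 17.8
tool_pos: [0.6332, 0.2223, 0.1142]
orientation: [-3.138, 0.0, 1.801]
force: [-1.3, 0.4, 0.7]
width: 1.0
```

```bash
python3 - <<'E'
from h import *
c,im=snap("wrist","g9w")
goto(624,273,100)
hsv=cv2.cvtColor(im,cv2.COLOR_BGR2HSV);H,S,V=cv2.split(hsv)
m=((V<90)&(S<130)).astype(np.uint8); m[240:]=0
cs,_=cv2.findContours(m,0,1)
for q in cs:
  if cv2.contourArea(q)>1500:
    w=np.array([pt(c,*p,.03)[:2]*1000 for p in q[:,0,:].astype(float)],np.float32); print(cv2.boundingRect(q),cv2.minAreaRect(w))
E
```

```text
pos [633.2 222.1 114.8] yaw 103.2 w 1.0 F [-0.2  0.8  0.6] j6 0.03
shift [51.7  2.7 14.8]
(418, 167, 98, 73) ((778.1111450195312, 264.873046875), (75.95372772216797, 56.6650276184082), 2.0182957649230957)
(264, 100, 54, 95) ((625.9134521484375, 277.5705871582031), (40.291900634765625, 70.6574478149414), 13.224380493164062)
(36, 18, 153, 208) ((484.654541015625, 262.4589538574219), (111.13187408447266, 139.47068786621094), 2.1225569248199463)
```

View pics/g9w.png

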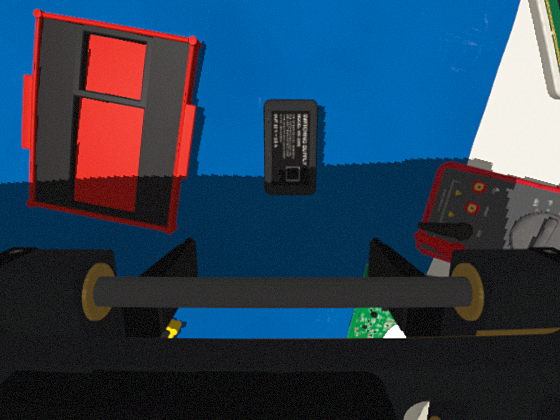

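apply_moves:
  hand: [1,1,1,1,1,1,1]
  xyz:
    - [28,2,0]
    - [27,2,0]
    - [0,0,25]
    - [0,0,25]
    - [0,0,15]
    - [0,0,0]
    - [0,0,0]
  turn: [0,0,0,0,0,0,0]

```text
time_s: 18.73
tool_pos: [0.6266, 0.2772, 0.0524]
orientation: [3.14, -0.0, 1.801]
force: [0.3, 0.1, 1.2]
width: 0.996
```

```bash
python3 - <<'E'
from h import *
c,im=snap("wrist","g10w")
goto(625.5,277,11)
E
```

```text
pos [626.8 277.4  52.8] yaw 103.2 w 0.992 F [-0.1  0.3 -0.7] j6 0.11
shift [-0.1 -1.5 41.8]
```

View pics/g10w.png

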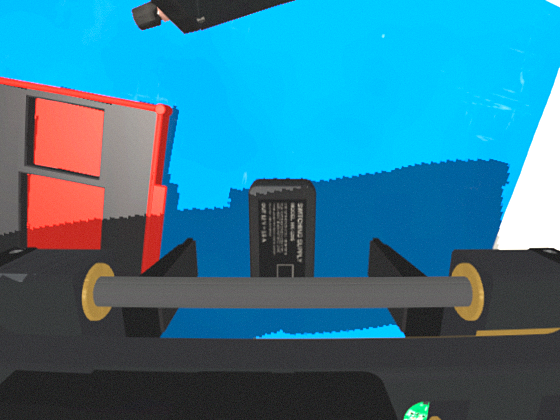

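apply_moves:
  hand: [1,1,0.6,0,-0.4,-0.4,-0.4,-0.4,-0.4]
  xyz:
    - [0,0,20]
    - [0,0,15]
    - [0,0,6]
    - [0,0,0]
    - [0,0,0]
    - [0,0,0]
    - [0,0,0]
    - [0,0,0]
    - [0,0,0]
  turn: [0,0,0,0,0,0,0,0,0]
  grip_force: 25

```text
time_s: 19.9
tool_pos: [0.6261, 0.2774, 0.0105]
orientation: [3.141, -0.0, 1.801]
force: [-0.2, 0.3, 1.1]
width: 0.441
```

apply_moves:
  hand: [-0.5,-0.5,-0.5,-0.5,-0.5]
  xyz:
    - [0,0,-8]
    - [0,0,-20]
    - [0,0,-25]
    - [0,0,-20]
    - [0,0,0]
  turn: [0,0,0,0,0]

```text
time_s: 20.52
tool_pos: [0.6278, 0.278, 0.0867]
orientation: [3.136, -0.001, 1.801]
force: [-0.2, 0.0, -1.8]
width: 0.442
```

```bash
python3 - <<'E'
from h import *
c,im=snap("wrist","g11w")
goto(476.2,235.5,80)
E
```

```text
pos [626.7 277.6  84.7] yaw 103.2 w 0.434 F [-0.4 -0.3 -2.4] j6 0.11
shift [  -6.6 -156.1    4.3]
```

View pics/g11w.png

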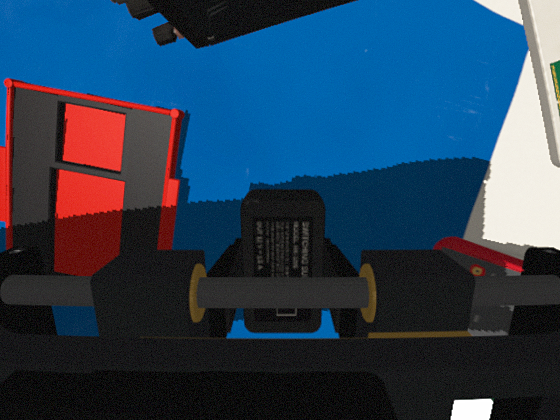

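apply_moves:
  hand: [-0.5,-0.5,-0.5,-0.5,-0.5,-0.5,-0.5,-0.5,-0.5,-0.5]
  xyz:
    - [0,0,0]
    - [0,0,0]
    - [-9,-38,0]
    - [-9,-38,0]
    - [-9,-38,0]
    - [-10,-38,0]
    - [0,0,25]
    - [0,0,25]
    - [0,0,0]
    - [0,0,0]
  turn: [5.6,5.7,0,0,0,0,0,0,0,0]

```text
time_s: 21.82
tool_pos: [0.4754, 0.2353, 0.0333]
orientation: [-3.141, 0.0, 1.604]
force: [0.9, -0.0, -0.5]
width: 0.44
```

```bash
python3 - <<'E'
from h import *
c,im=snap("wrist","g12w")
goto(476.2,235.5,15)
S,i2=snap("side"); u,v=(int(q) for q in proj(S,(.476,.24,.02))); cv2.imwrite("pics/g12s.png",cv2.resize(i2[v-60:v+60,u-80:u+80],None,fx=4,fy=4,interpolation=cv2.INTER_CUBIC))
E
```

```text
pos [475.9 235.5  33.9] yaw 91.9 w 0.438 F [ 0.  -0.4 -0.4] j6 0.33
shift [-0.   0.3 18.9]
```

View pics/g12w.png

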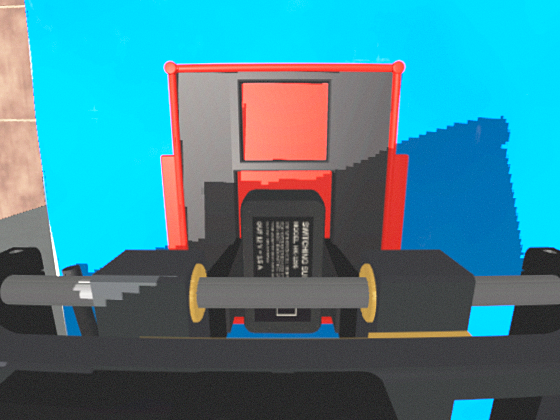

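View pics/g12s.png

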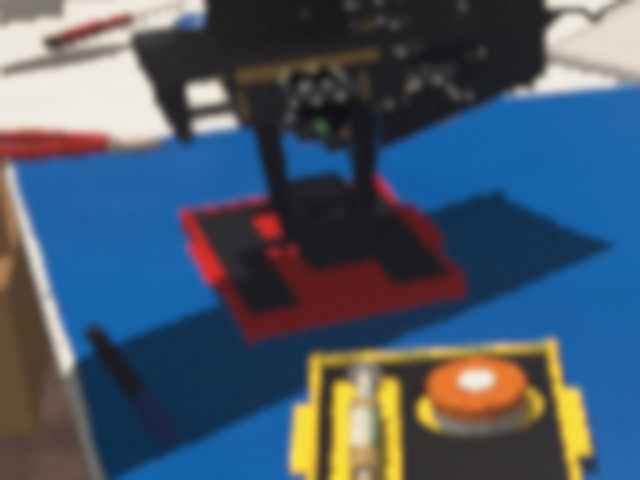

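apply_moves:
  hand: [-0.5,-0.5,-0.5,-0.5,0.1,0.1,0.1,0.1]
  xyz:
    - [0,0,9]
    - [0,0,6]
    - [0,0,3.7]
    - [0,0,0]
    - [0,0,0]
    - [0,0,0]
    - [0,0,-5]
    - [0,0,-20]
  turn: [0,0,0,0,0,0,0,0]

```text
time_s: 22.92
tool_pos: [0.4742, 0.2349, 0.0387]
orientation: [-3.139, 0.001, 1.604]
force: [0.1, -0.0, 0.2]
width: 0.548
```

apply_moves:
  hand: [0.1,0,0,0]
  xyz:
    - [0,0,-30]
    - [0,0,-30]
    - [0,0,-20]
    - [0,0,0]
  turn: [0,0,0,0]

```text
time_s: 23.42
tool_pos: [0.4765, 0.2358, 0.1215]
orientation: [3.138, -0.001, 1.604]
force: [-0.4, -0.4, 0.7]
width: 0.5
```

```bash
python3 - <<'E'
from h import *
c,im=snap("wrist","g13w")
goto(622,-210,120)
E
```

```text
pos [475.5 235.4 119.8] yaw 91.9 w 0.499 F [-0.5 -0.3  0.4] j6 0.33
shift [-4.500e+02  1.317e+02 -3.000e-01]
```

View pics/g13w.png

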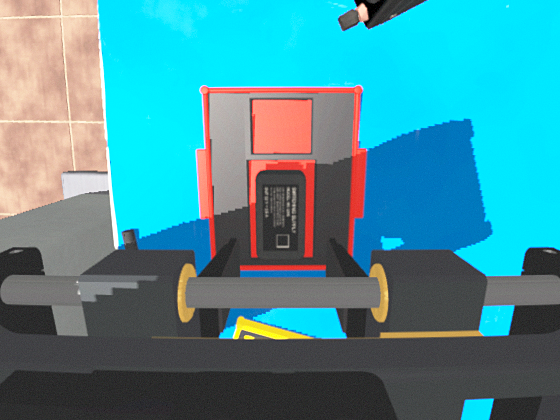

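apply_moves:
  hand: [0,0,0,0,0,0,0,0,0,0,0,0]
  xyz:
    - [-50,12,0]
    - [-50,12,0]
    - [-50,12,0]
    - [-50,12,0]
    - [-50,12,0]
    - [-50,12,0]
    - [-50,12,0]
    - [-50,12,0]
    - [-50,13,0]
    - [-50,13,0]
    - [0,0,0]
    - [0,0,0]
  turn: [0,0,0,0,0,0,0,0,0,0,6.5,6.5]

```text
time_s: 24.98
tool_pos: [0.6126, -0.2608, 0.1165]
orientation: [-3.138, -0.001, 1.372]
force: [-0.1, -0.3, -0.0]
width: 0.501
```

```bash
python3 - <<'E'
from h import *
goto(622,-210,100)
c,im=snap("wrist","g14w")
hsv=cv2.cvtColor(im,cv2.COLOR_BGR2HSV);H,S,V=cv2.split(hsv)
m=((H>45)&(H<85)&(S>100)).astype(np.uint8); m[240:]=0
cs,_=cv2.findContours(m,0,1)
for q in cs:
  if cv2.contourArea(q)>60:
    w=np.array([pt(c,*p,.011)[:2]*1000 for p in q[:,0,:].astype(float)],np.float32); print(cv2.boundingRect(q),cv2.minAreaRect(w))
E
```

```text
pos [ 612.6 -260.8  116.5] yaw 78.6 w 0.501 F [-0.1 -0.3 -0. ] j6 -0.28
shift [51.6 -0.7 16.6]
(277, 144, 16, 18) ((624.0435180664062, -210.79959106445312), (13.918096542358398, 12.45273494720459), 78.60346221923828)
```

View pics/g14w.png

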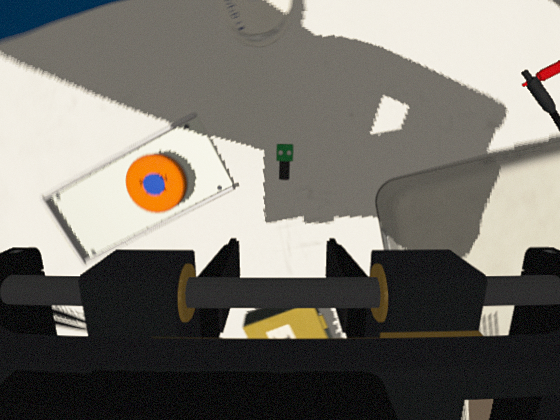

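```bash
python3 - <<'E'
from h import *
S=viewer.get_calibration("side");C=viewer.get_calibration("scene")
for c,u,v in [(S,441,290),(C,430,257)]:
  b=pt(c,u,v,0); print(b*1000)
  for z in (.03,.05,.07,.09): print(z,[round(q) for q in proj(c,(b[0],b[1],z))])
for n in("side","scene"):
    im=cv2.imread(f"pics/{n}0.png"); cv2.imwrite(f"pics/{n}i.png",cv2.resize(im[180:380,360:560],None,fx=3,fy=3))
E
```

```text
[ 700.61639482 -273.19682134    0.        ]
0.03 [445, 275]
0.05 [447, 265]
0.07 [450, 254]
0.09 [453, 243]
[ 701.89085657 -260.87817527    0.        ]
0.03 [433, 246]
0.05 [435, 239]
0.07 [437, 231]
0.09 [439, 223]
```

View pics/sidei.png

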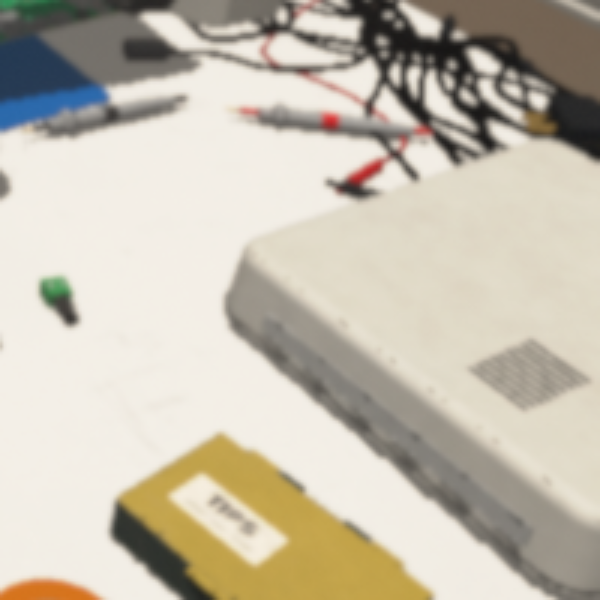

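View pics/scenei.png

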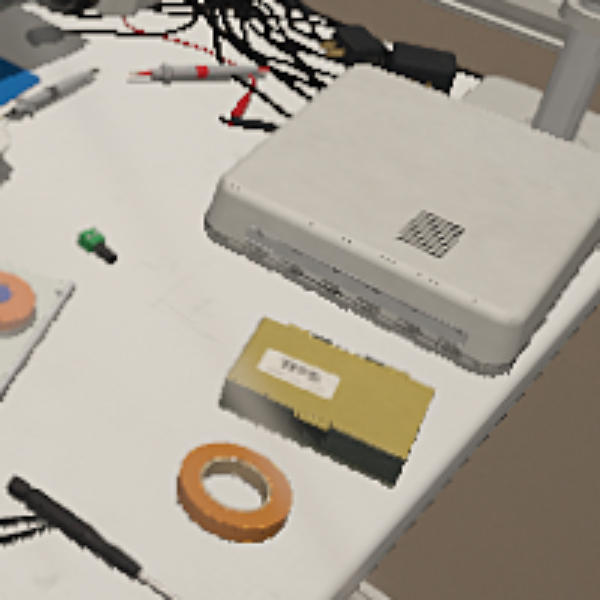

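apply_moves:
  hand: [0,0,-0.2,-0.2,-0.2,-0.2,-0.2]
  xyz:
    - [25,0.5,0]
    - [24,0.5,0]
    - [0,0,30]
    - [0,0,30]
    - [0,0,25]
    - [0,0,0]
    - [0,0,0]
  turn: [0,0,0,0,0,0,0]

```text
time_s: 25.9
tool_pos: [0.625, -0.2117, 0.0355]
orientation: [3.14, 0.0, 1.379]
force: [-0.4, -0.7, 1.3]
width: 0.401
```

```bash
python3 - <<'E'
from h import *
goto(623.1,-212.5,3)
c,im=snap("wrist","g15w")
S,i2=snap("side"); u,v=(int(q) for q in proj(S,(.62,-.215,.01))); cv2.imwrite("pics/g15s.png",cv2.resize(i2[v-40:v+40,u-50:u+50],None,fx=6,fy=6,interpolation=cv2.INTER_CUBIC))
E
```

```text
pos [ 625.  -211.7   35.5] yaw 79.0 w 0.401 F [-0.4 -0.7  1.3] j6 -0.22
shift [-1.2 -1.8 32.5]
```

View pics/g15w.png

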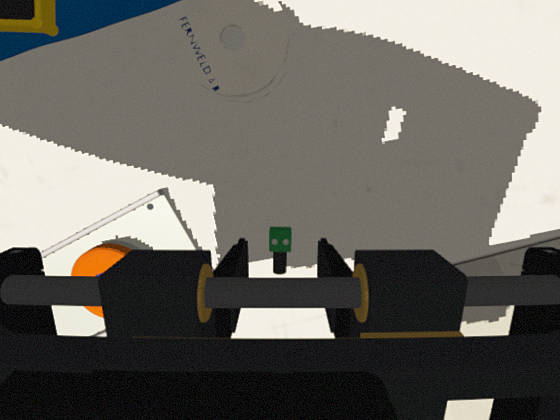

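View pics/g15s.png

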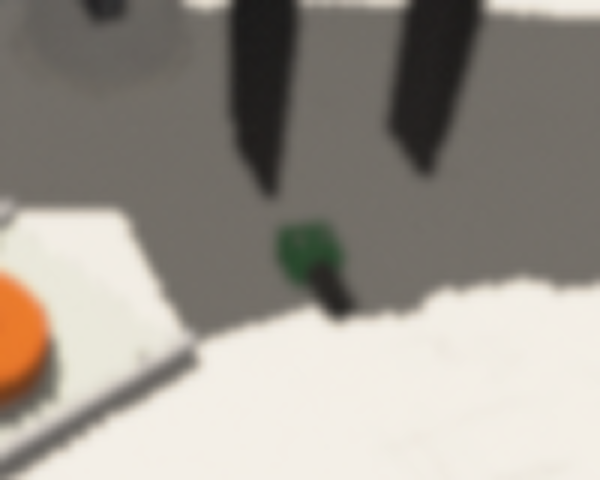

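```bash
python3 - <<'E'
from h import *
c=viewer.get_calibration("wrist"); print(pt(c,280,239,.011)*1000, pt(c,280,262,.008)*1000)
S=viewer.get_calibration("side")
u,v=(int(q) for q in proj(S,(.62,-.215,.01)))
print(pt(S,u-50+310/6,v-40+250/6,.008)*1000)
E
```

```text
[ 624.61405195 -209.87248221   11.        ] [ 621.38147006 -226.1786833     8.        ]
[ 622.44449619 -215.95768697    8.        ]
```

apply_moves:
  hand: [-0.2,-0.2,-0.2,-0.2]
  xyz:
    - [0,-1,15]
    - [0,0,10]
    - [0,0,0]
    - [0,0,0]
  turn: [0,0,0,0]

```text
time_s: 26.5
tool_pos: [0.6231, -0.2124, 0.0092]
orientation: [-3.141, -0.0, 1.377]
force: [0.2, 0.4, 0.2]
width: 0.403
```

```bash
python3 - <<'E'
from h import *
goto(623.1,-212.5,3)
c,im=snap("wrist","g16w")
S,i2=snap("side"); u,v=(int(q) for q in proj(S,(.62,-.215,.01))); cv2.imwrite("pics/g16s.png",cv2.resize(i2[v-40:v+40,u-50:u+50],None,fx=6,fy=6,interpolation=cv2.INTER_CUBIC))
E
```

```text
pos [ 623.1 -212.4    9.2] yaw 78.9 w 0.403 F [0.2 0.4 0.2] j6 -0.22
shift [-0.1 -0.   6.2]
```

View pics/g16w.png

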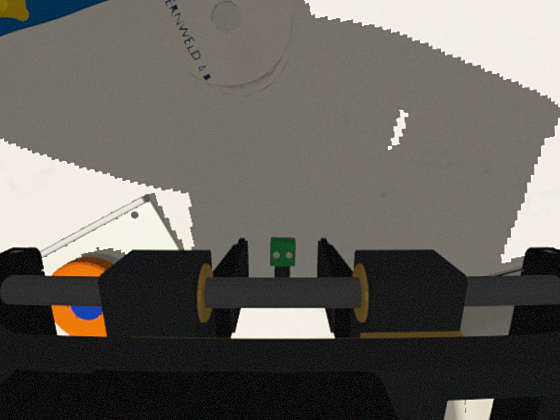

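View pics/g16s.png

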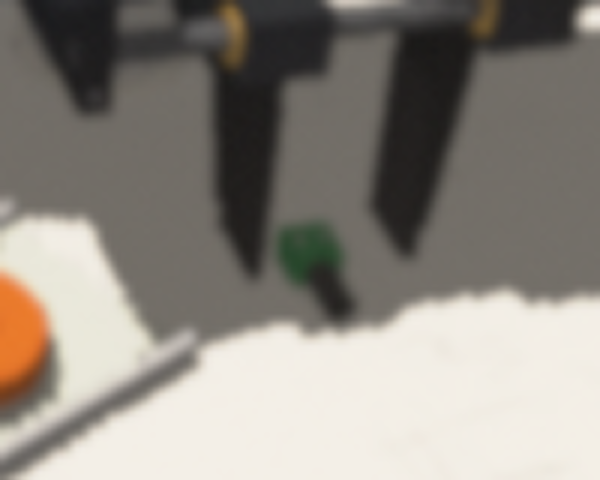

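apply_moves:
  hand: [-0.2,-0.2,-0.6,-1,-1,-1,-1]
  xyz:
    - [0,0,4]
    - [0,0,2]
    - [0,0,0]
    - [0,0,0]
    - [0,0,0]
    - [0,0,0]
    - [0,0,0]
  turn: [0,0,0,0,0,0,0]
  grip_force: 10

```text
time_s: 27.48
tool_pos: [0.6233, -0.2123, 0.0036]
orientation: [3.141, 0.0, 1.377]
force: [1.2, -0.2, 0.5]
width: 0.146
```

apply_moves:
  hand: [-1,-1,-1,-1,-1,-1]
  xyz:
    - [0,0,-8]
    - [0,0,-25]
    - [0,0,-30]
    - [0,0,-30]
    - [0,0,-15]
    - [0,0,0]
  turn: [0,0,0,0,0,0]

```text
time_s: 28.22
tool_pos: [0.6241, -0.2126, 0.1131]
orientation: [3.139, 0.001, 1.377]
force: [0.0, -0.4, -1.2]
width: 0.148
```

```bash
python3 - <<'E'
from h import *
goto(473.5,314.6,100)
c,im=snap("wrist","g17w")
E
```

```text
pos [ 624.1 -212.6  113.1] yaw 78.9 w 0.148 F [ 0.  -0.4 -1.2] j6 -0.22
shift [ 488.4 -249.3   12.1]
```

View pics/g17w.png

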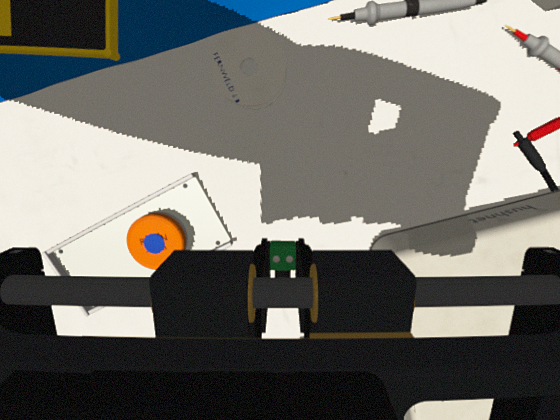

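apply_moves:
  hand: [-1,-1,-1,-1,-1,-1,-1,-1,-1,-1,-1,-1]
  xyz:
    - [0,0,0]
    - [0,0,0]
    - [53,-13,0]
    - [53,-13,0]
    - [53,-13,0]
    - [53,-13,0]
    - [53,-13,0]
    - [53,-13,0]
    - [53,-13,0]
    - [53,-14,0]
    - [53,-14,0]
    - [53,-14,0]
  turn: [-6.5,-6.5,0,0,0,0,0,0,0,0,0,0]

```text
time_s: 29.78
tool_pos: [0.4709, 0.3141, 0.1095]
orientation: [-3.139, 0.001, 1.604]
force: [1.3, 0.2, -0.5]
width: 0.142
```

apply_moves:
  hand: [-1,-1,-1,-1,-1]
  xyz:
    - [0,0,25]
    - [0,0,25]
    - [0,0,20]
    - [0,0,0]
    - [0,0,0]
  turn: [0,0,0,0,0]

```text
time_s: 30.4
tool_pos: [0.4732, 0.313, 0.0418]
orientation: [3.141, -0.0, 1.604]
force: [0.1, -0.1, -0.3]
width: 0.142
```

```bash
python3 - <<'E'
from h import *
goto(473.5,314.6,8)
c,im=snap("wrist","g18w")
S,i2=snap("side"); u,v=(int(q) for q in proj(S,(.476,.3,.02))); cv2.imwrite("pics/g18s.png",cv2.resize(i2[v-40:v+40,u-50:u+50],None,fx=6,fy=6,interpolation=cv2.INTER_CUBIC))
E
```

```text
pos [473.2 313.   41.8] yaw 91.9 w 0.142 F [ 0.1 -0.1 -0.3] j6 0.46
shift [ 1.6  0.4 33.8]
```

View pics/g18w.png

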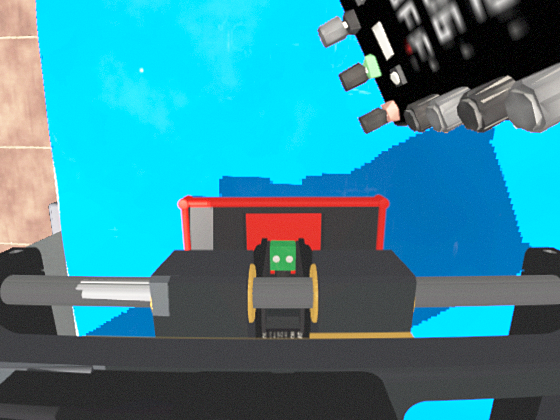

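View pics/g18s.png

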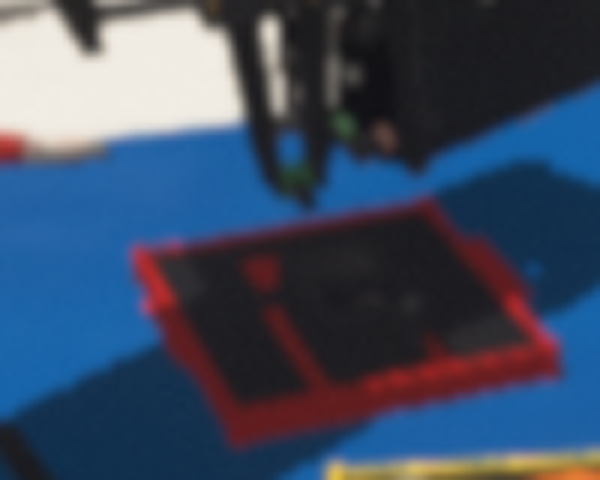

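apply_moves:
  hand: [-1,-1,-1,-1,-1]
  xyz:
    - [1,0.5,12]
    - [0,0,10]
    - [0,0,7]
    - [0,0,3]
    - [0,0,0]
  turn: [0,0,0,0,0]

```text
time_s: 31.12
tool_pos: [0.4732, 0.314, 0.0094]
orientation: [-3.142, 0.0, 1.604]
force: [-1.0, -0.3, 0.2]
width: 0.145
```

apply_moves:
  hand: [-1,-1]
  xyz:
    - [0,0,1]
    - [0,0,0]
  turn: [0,0]

```text
time_s: 31.38
tool_pos: [0.4733, 0.3141, 0.0094]
orientation: [-3.141, 0.0, 1.604]
force: [-3.9, -1.7, 6.8]
width: 0.144
```

```bash
python3 - <<'E'
from h import *
goto(473.5,314.6,8)
c,im=snap("wrist"); cv2.imwrite("pics/g19w.png",cv2.resize(im[180:350,180:390],None,fx=3.5,fy=3.5))
for n in("side","scene"):
    S,i2=snap(n); u,v=(int(q) for q in proj(S,(.476,.3,.02))); cv2.imwrite(f"pics/g19{n}.png",cv2.resize(i2[v-40:v+40,u-50:u+50],None,fx=6,fy=6,interpolation=cv2.INTER_CUBIC))
E
```

```text
pos [473.3 314.1   9.4] yaw 91.9 w 0.144 F [-3.9 -1.7  6.8] j6 0.46
shift [0.5 0.3 1.4]
```

View pics/g19w.png

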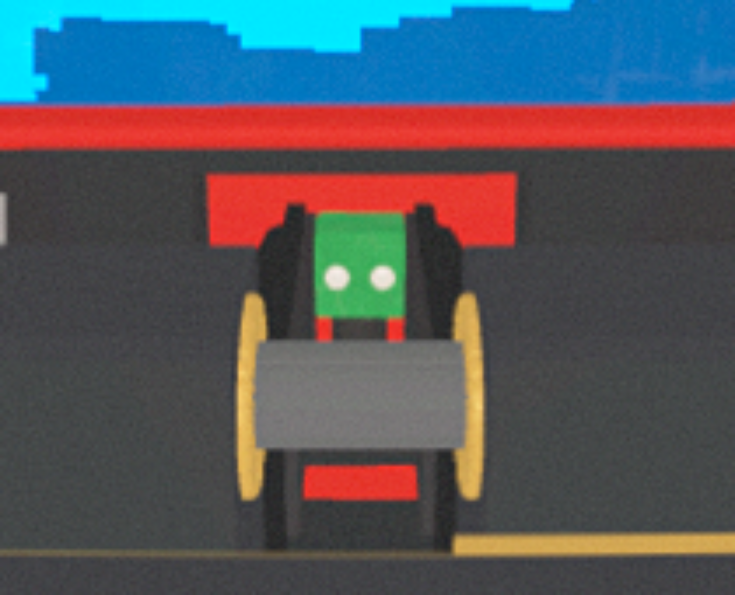

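View pics/g19scene.png

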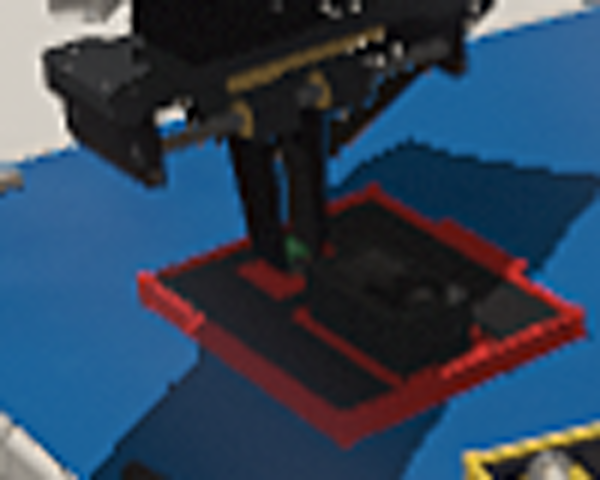

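View pics/g19side.png

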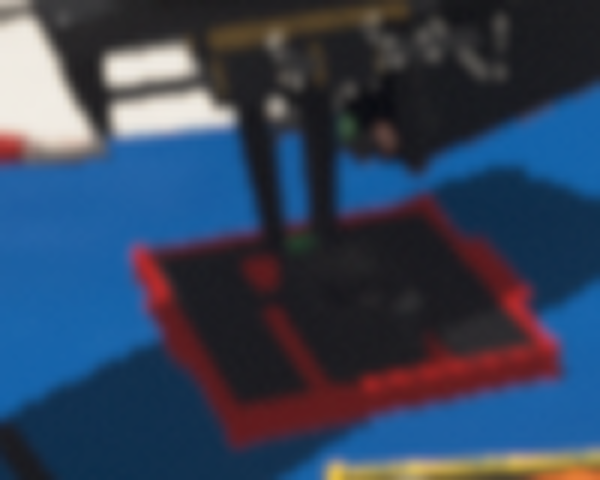

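apply_moves:
  hand: [-0.62,-0.62,-0.62,-0.62,-0.62]
  xyz:
    - [0,0,0]
    - [0,0,0]
    - [0,0,0]
    - [0,0,-5]
    - [0,0,-20]
  turn: [0,0,0,0,0]

```text
time_s: 32.15
tool_pos: [0.4721, 0.3134, 0.0329]
orientation: [-3.139, 0.001, 1.604]
force: [0.2, -0.2, 0.1]
width: 0.192
```

apply_moves:
  hand: [0,0,0,0,0,0]
  xyz:
    - [0,0,-30]
    - [0,0,-30]
    - [0,0,-20]
    - [-50,0,0]
    - [0,0,0]
    - [0,0,0]
  turn: [0,0,0,0,0,0]

```text
time_s: 32.9
tool_pos: [0.4749, 0.2641, 0.1139]
orientation: [3.141, -0.001, 1.603]
force: [-0.0, -0.7, -0.1]
width: 0.498
```

```bash
python3 - <<'E'
from h import *
goto(513.5,-213.5,100)
c,im=snap("wrist","g20w"); cv2.imwrite("pics/g20z.png",cv2.resize(im[60:290,170:390],None,fx=2.6,fy=2.6,interpolation=cv2.INTER_CUBIC))
E
```

```text
pos [474.9 264.1 113.9] yaw 91.9 w 0.498 F [-0.  -0.7 -0.1] j6 0.38
shift [-478.6   23.    13.6]
```

View pics/g20z.png

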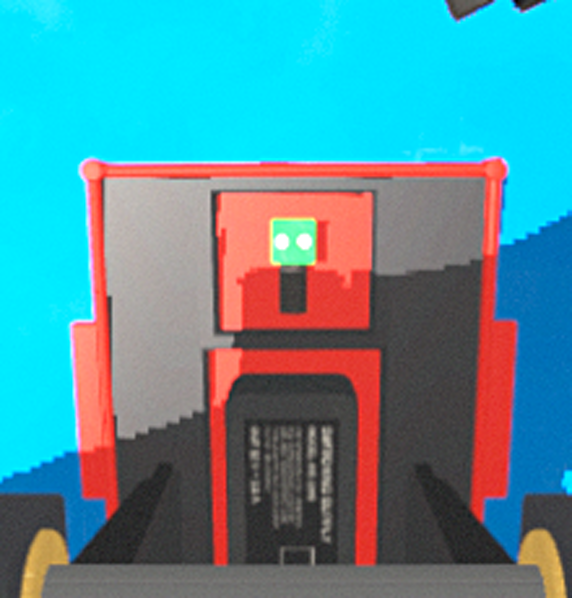

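apply_moves:
  hand: [0.5,0.5,0.5,0.5,0.5,0.5,0.5,0.5,0.5,0.5]
  xyz:
    - [-48,2,0]
    - [-48,2,0]
    - [-48,2,0]
    - [-48,2,0]
    - [-48,2,0]
    - [-48,2,0]
    - [-48,2,0]
    - [-48,3,0]
    - [-48,3,0]
    - [-46,3,0]
  turn: [0,0,0,0,0,0,0,0,0,0]

```text
time_s: 34.2
tool_pos: [0.5143, -0.214, 0.1134]
orientation: [3.141, -0.0, 1.605]
force: [0.4, -0.5, -0.3]
width: 0.75
```

apply_moves:
  hand: [0.5,0.5,0.5,0.5,0.5,0.5,0.5,0.5,0.5,0.5]
  xyz:
    - [0,0,0]
    - [0,0,0]
    - [0,0,0]
    - [0,0,10]
    - [0,0,10]
    - [0,0,10]
    - [0,0,20]
    - [0,0,15]
    - [0,0,0]
    - [0,0,0]
  turn: [10.6,10.6,10.6,10.6,10.6,10.6,10.6,2.2,0,0]

```text
time_s: 35.45
tool_pos: [0.5144, -0.2128, 0.049]
orientation: [3.141, -0.001, 0.272]
force: [0.4, -0.3, 0.1]
width: 0.751
```

```bash
python3 - <<'E'
from h import *
goto(513.4,-213.7,11.5)
c,im=snap("wrist","g21w")
S,i2=snap("side"); u,v=(int(q) for q in proj(S,(.5,-.215,.02))); cv2.imwrite("pics/g21s.png",cv2.resize(i2[v-60:v+60,u-80:u+80],None,fx=4,fy=4,interpolation=cv2.INTER_CUBIC))
E
```

```text
pos [ 514.4 -212.8   49. ] yaw 15.6 w 0.751 F [ 0.4 -0.3  0.1] j6 0.81
shift [-1.2  0.6 37.5]
```

View pics/g21w.png

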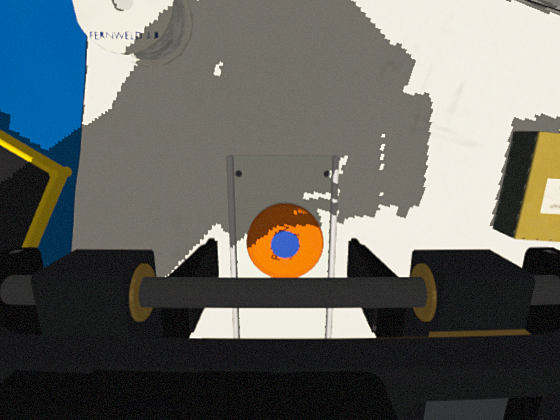

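View pics/g21s.png

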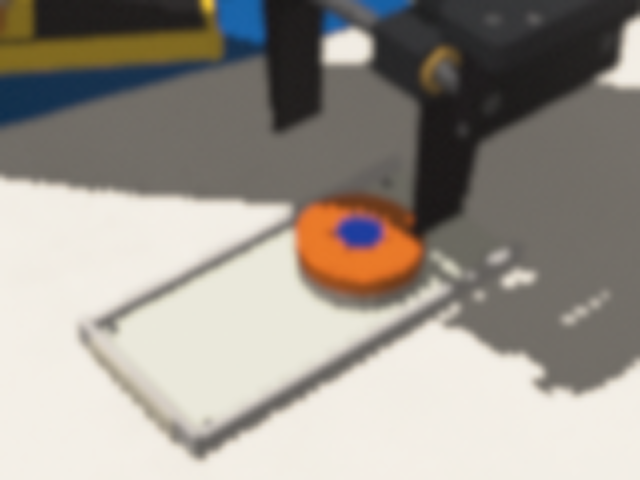

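apply_moves:
  hand: [0.5,0.5,0.5,0.5,0.5]
  xyz:
    - [-0.5,1,20]
    - [0,0,12]
    - [0,0,5]
    - [0,0,0]
    - [0,0,0]
  turn: [0,0,0,0,0]

```text
time_s: 36.17
tool_pos: [0.5137, -0.2142, 0.0118]
orientation: [3.141, -0.0, 0.27]
force: [0.7, -0.1, 0.1]
width: 0.752
```

apply_moves:
  hand: [0.2,-0.2,-0.2,-0.2,-0.2,-0.2]
  xyz:
    - [0,0,1]
    - [0,0,0]
    - [0,0,0]
    - [0,0,0]
    - [0,0,0]
    - [0,0,0]
  turn: [0,0,0,0,0,0]
  grip_force: 10

```text
time_s: 36.92
tool_pos: [0.5136, -0.2141, 0.0107]
orientation: [3.141, -0.0, 0.271]
force: [0.4, -0.2, 1.8]
width: 0.519
```

apply_moves:
  hand: [-0.4,-0.4,-0.4,-0.4,-0.4,-0.4]
  xyz:
    - [-15,0,0]
    - [-18,0,0]
    - [-18,0,0]
    - [-15,0,0]
    - [-2,0,0]
    - [0,0,0]
  turn: [0,0,0,0,0,0]

```text
time_s: 37.67
tool_pos: [0.447, -0.2325, 0.0106]
orientation: [-3.141, 0.002, 0.271]
force: [-3.9, -1.4, 5.8]
width: 0.518
```

```bash
python3 - <<'E'
from h import *
goto(442.4,-229,11)
c,im=snap("wrist","g22w")
S,i2=snap("side"); u,v=(int(q) for q in proj(S,(.46,-.22,.02))); cv2.imwrite("pics/g22s.png",cv2.resize(i2[v-50:v+50,u-65:u+65],None,fx=5,fy=5,interpolation=cv2.INTER_CUBIC))
E
```

```text
pos [ 447.  -232.5   10.6] yaw 15.5 w 0.518 F [-3.9 -1.4  5.8] j6 0.72
shift [-3.5 -4.6 -0.4]
```

View pics/g22s.png

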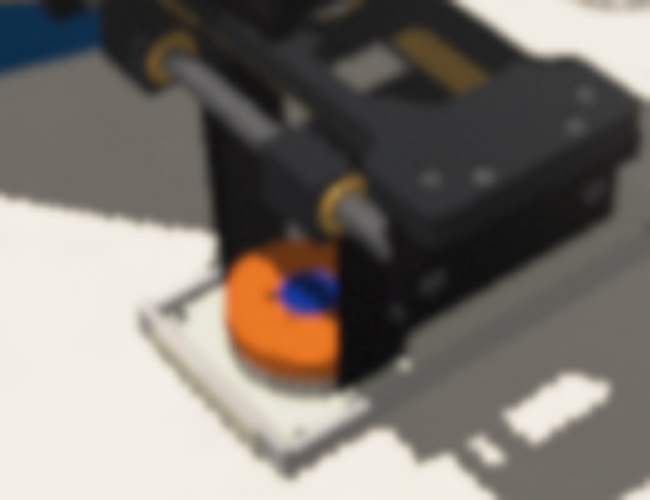

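apply_moves:
  hand: [-0.4,-0.4,-0.4]
  xyz:
    - [-2,0,0]
    - [0,0,0]
    - [0,0,0]
  turn: [0,0,0]

```text
time_s: 38.15
tool_pos: [0.4466, -0.2328, 0.0106]
orientation: [3.141, -0.001, 0.271]
force: [2.8, 0.0, 2.1]
width: 0.518
```

apply_moves:
  hand: [-0.4,-0.4,-0.4]
  xyz:
    - [-1,0,0]
    - [0,0,0]
    - [0,0,0]
  turn: [0,0,0]

```text
time_s: 38.52
tool_pos: [0.4453, -0.2331, 0.0106]
orientation: [3.141, -0.0, 0.27]
force: [2.1, 0.5, 3.2]
width: 0.519
```

apply_moves:
  hand: [-0.4,-0.4,-0.4]
  xyz:
    - [-1,0,0]
    - [0,0,0]
    - [0,0,0]
  turn: [0,0,0]

```text
time_s: 38.9
tool_pos: [0.4442, -0.2334, 0.0106]
orientation: [3.141, -0.0, 0.27]
force: [2.4, -0.1, 2.6]
width: 0.52
```

```bash
python3 - <<'E'
from h import *
goto(442.4,-229,11)
c,im=snap("wrist","g23w")
E
```

```text
pos [ 444.2 -233.4   10.6] yaw 15.5 w 0.52 F [ 2.4 -0.1  2.6] j6 0.71
shift [-0.6 -4.7 -0.4]
```

View pics/g23w.png

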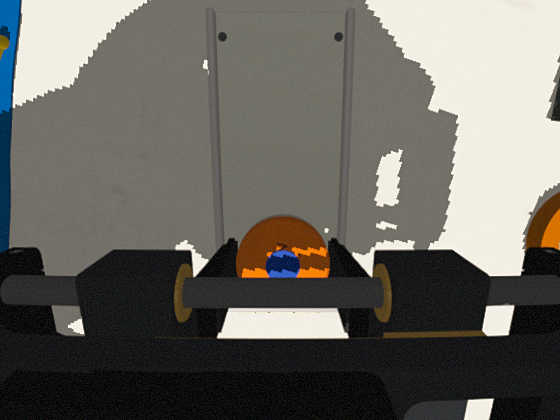

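Still sliding freely (friction ~2.4 N); continue until the stop is felt.

apply_moves:
  hand: [-0.4,-0.4,-0.4]
  xyz:
    - [-1,0,0]
    - [0,0,0]
    - [0,0,0]
  turn: [0,0,0]

```text
time_s: 39.33
tool_pos: [0.4432, -0.2336, 0.0106]
orientation: [3.141, -0.0, 0.271]
force: [2.8, 1.1, 4.7]
width: 0.515
```

apply_moves:
  hand: [-0.4,-0.4,-0.4]
  xyz:
    - [-1,0,0]
    - [0,0,0]
    - [0,0,0]
  turn: [0,0,0]

```text
time_s: 39.7
tool_pos: [0.4423, -0.2339, 0.0106]
orientation: [3.141, -0.0, 0.271]
force: [2.4, 1.3, 5.1]
width: 0.518
```

apply_moves:
  hand: [-0.4,-0.4,-0.4]
  xyz:
    - [-1,0,0]
    - [0,0,0]
    - [0,0,0]
  turn: [0,0,0]

```text
time_s: 40.08
tool_pos: [0.4413, -0.2342, 0.0106]
orientation: [3.141, -0.0, 0.27]
force: [3.1, 0.3, 5.3]
width: 0.518
```

apply_moves:
  hand: [-0.4,-0.4,-0.4]
  xyz:
    - [-1,0,0]
    - [0,0,0]
    - [0,0,0]
  turn: [0,0,0]

```text
time_s: 40.45
tool_pos: [0.4403, -0.2344, 0.0106]
orientation: [3.141, -0.0, 0.27]
force: [2.2, 0.5, 5.3]
width: 0.519
```

apply_moves:
  hand: [-0.4,-0.4,-0.4]
  xyz:
    - [-1,0,0]
    - [0,0,0]
    - [0,0,0]
  turn: [0,0,0]

```text
time_s: 40.83
tool_pos: [0.4393, -0.2347, 0.0106]
orientation: [3.141, -0.0, 0.27]
force: [3.9, 1.2, 5.2]
width: 0.518
```

```bash
python3 - <<'E'
from h import *
S,i2=snap("side"); u,v=(int(q) for q in proj(S,(.44,-.23,.01))); cv2.imwrite("pics/g24s.png",cv2.resize(i2[v-40:v+40,u-50:u+50],None,fx=7,fy=7,interpolation=cv2.INTER_CUBIC))
S,i2=snap("scene"); u,v=(int(q) for q in proj(S,(.44,-.23,.01))); cv2.imwrite("pics/g24c.png",cv2.resize(i2[v-40:v+40,u-50:u+50],None,fx=7,fy=7,interpolation=cv2.INTER_CUBIC))
E
```

```text
(no output)
```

View pics/g24s.png

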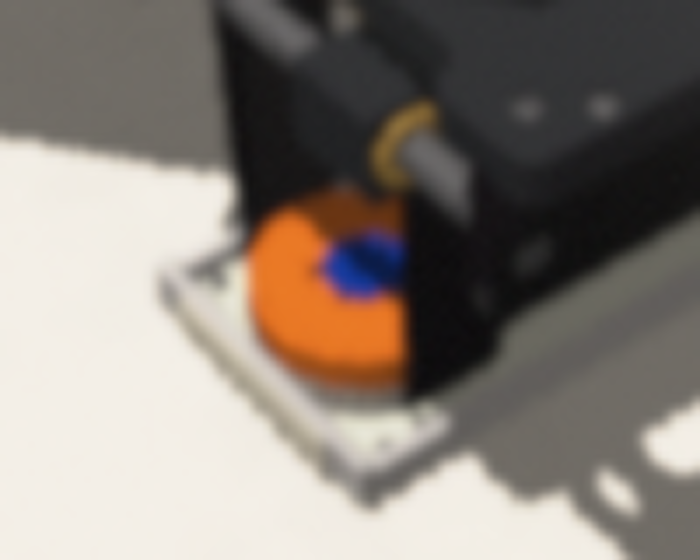

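View pics/g24c.png

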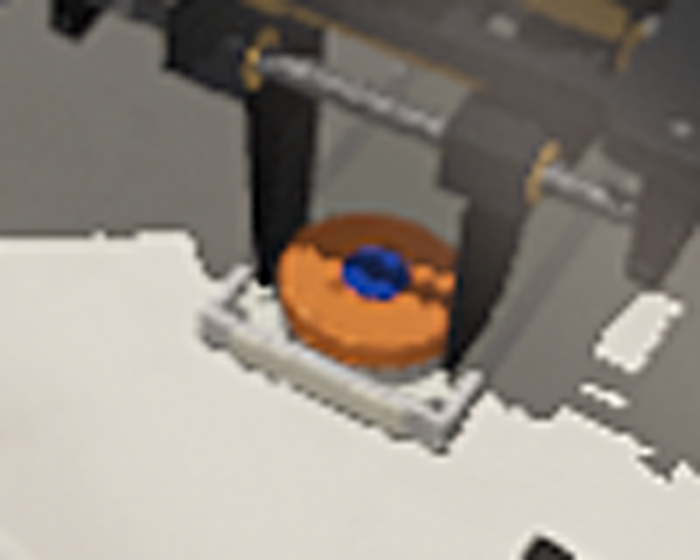

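apply_moves:
  hand: [-0.4,-0.4,-0.4]
  xyz:
    - [-1,0,0]
    - [0,0,0]
    - [0,0,0]
  turn: [0,0,0]

```text
time_s: 41.3
tool_pos: [0.439, -0.2348, 0.0106]
orientation: [3.141, -0.002, 0.27]
force: [5.4, 1.9, 3.9]
width: 0.517
```

apply_moves:
  hand: [-0.4,-0.4,-0.4]
  xyz:
    - [-1,0,0]
    - [0,0,0]
    - [0,0,0]
  turn: [0,0,0]

```text
time_s: 41.68
tool_pos: [0.4389, -0.2349, 0.0108]
orientation: [3.141, -0.004, 0.27]
force: [8.3, 2.9, 3.7]
width: 0.516
```

apply_moves:
  hand: [-0.4,0.2,0.3,0.3,0.3,0.3,0.3,0.3]
  xyz:
    - [1,0,0]
    - [0,0,0]
    - [0,0,0]
    - [0,0,-5]
    - [0,0,-25]
    - [0,0,-30]
    - [0,0,-30]
    - [0,0,0]
  turn: [0,0,0,0,0,0,0,0]

```text
time_s: 42.68
tool_pos: [0.4396, -0.2361, 0.103]
orientation: [3.137, -0.003, 0.27]
force: [-0.5, -0.5, -0.4]
width: 0.648
```

apply_moves:
  hand: [0.3,0.3,0.3,0.3,0.3,0.3]
  xyz:
    - [0,0,-50]
    - [0,0,-50]
    - [-30,0,-50]
    - [-20,0,0]
    - [0,0,0]
    - [0,0,0]
  turn: [0,0,0,0,0,0]

```text
time_s: 43.42
tool_pos: [0.3894, -0.2476, 0.2478]
orientation: [-3.138, 0.002, 0.27]
force: [-0.1, -0.0, 0.9]
width: 0.646
```

```bash
python3 - <<'E'
from h import *
goto(442.4,-229,11)
c,im=snap("wrist","f1"); np.save("f1.npy",c,allow_pickle=True)
for n in("side","scene"):
    c,im=snap(n,"f1"+n)
    cv2.imwrite(f"pics/f1{n}z.png",cv2.resize(im[130:340,150:430],None,fx=2.8,fy=2.8,interpolation=cv2.INTER_CUBIC))
E
```

```text
pos [ 389.4 -247.6  247.8] yaw 15.5 w 0.646 F [-0.1 -0.   0.9] j6 0.62
shift [ 56.6  -2.9 236.7]
```

View pics/f1.png

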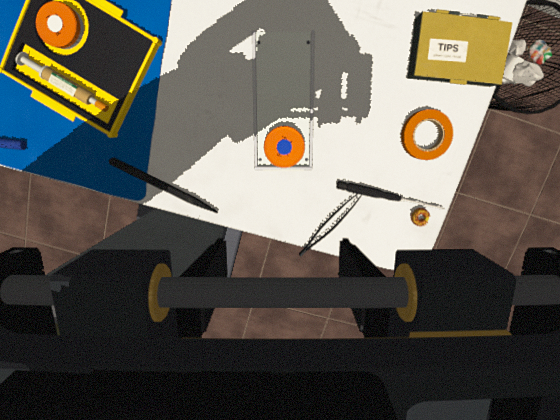

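View pics/f1sidez.png

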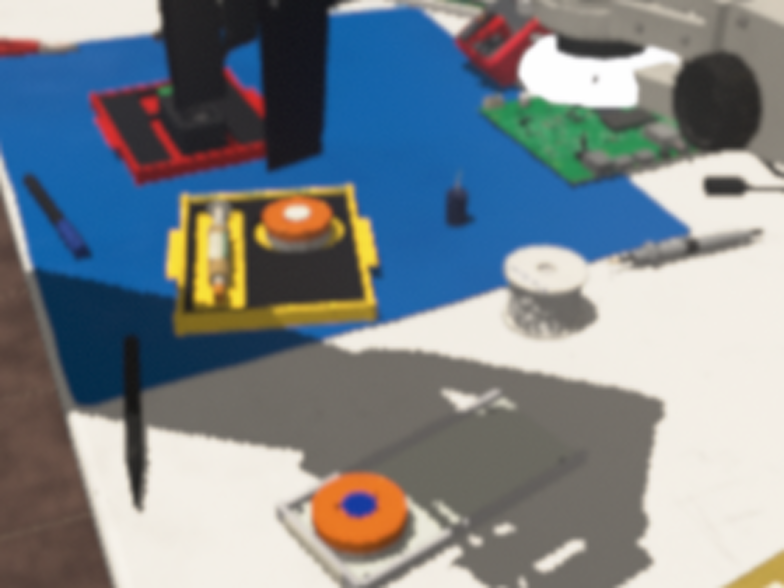

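View pics/f1scenez.png

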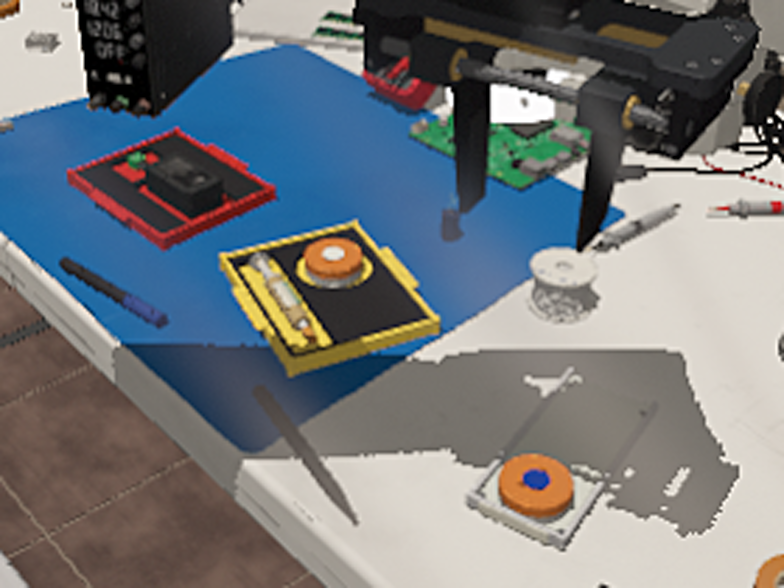

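```bash
python3 - <<'E'
src=open("m1.py").read().split('red=')[0].replace("w1","f1"); exec(src)
org=(H>4)&(H<18)&(S>150)
blobs(org,.021,roi=(255,120,312,168)); print("old");blobs(org,.022,roi=(25,0,95,55))
z=im[0:180,0:320]; cv2.imwrite("pics/f1z.png",cv2.resize(z,None,fx=2.5,fy=2.5,interpolation=cv2.INTER_CUBIC))
cv2.imwrite("pics/f1t.png",cv2.resize(im[110:180,245:325],None,fx=7,fy=7,interpolation=cv2.INTER_CUBIC))
E
```

```text
(264, 126, 40, 41) rect c [ 439.1 -234.5] size [46.8 46.4] ang 15.5 circ 438.7 -234.8 24.7
old
(35, 0, 45, 48) rect c [505.2  50.7] size [54.2 48.1] ang 86.0 circ 504.4 50.9 27.3
```

View pics/f1t.png

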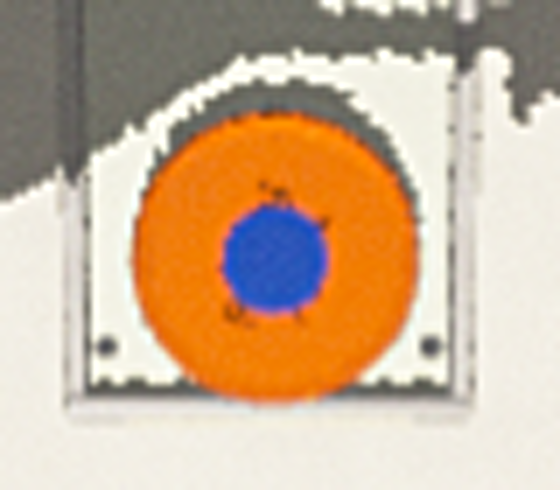

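```bash
python3 -c "
from workcell import arm
print(arm.job_done(), arm.get_obs()['time_s'])"
```

```text
the job is handed in; nothing more can be done
the job is handed in; nothing more can be done
```

Both kits are made up, the newer flux tin is at the front stop, and I handed the job in at about 44 s of the 112 s allowed.

- **Yellow tray:** the white-dot tin is in the round pocket, measured about 2–3 mm off the pocket's centre with 8 mm of room all round. The syringe is in the long pocket.
- **Red tray:** the supply brick is in the large pocket and the adapter in the small one. As I set the adapter down, the tool stopped about 1.5 mm higher than planned, with 6.8 N on it. The pictures after release showed it lying in its pocket.
- **Lane:** I slid the blue-dot tin forward until the force rose to about 9 N and the tool stopped moving, then let go. The last wrist picture shows it touching the stop.
- **Left alone:** the spool and the capacitor are still standing in the final pictures, and I did not see them move.

Flatness was judged from the pictures and from the tool's height at release; I did not measure it separately. No force reading came near the limits, and the gripper was well clear of everything when I handed in.

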